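# Clamp a circuit board in the board holder and lock the jaw with a hex key

### The job

Clamp the green circuit board for rework: slide the holder's jaw along its rail, without forcing it, until the board is nipped between the jaw and the fixed stop. Then take the red T-handle hex key from the rack, push it fully home in the jaw's locking screw before you turn it, and tighten the screw clockwise until it is tight and its yellow mark meets the mark on the jaw. Hang the key back in a free hole of the rack; do not press on the board, and leave the other tools, the spray can and the jar standing where they are.

Things in the scene. Friction and masses are not known exactly. Their poses are not given: they have to be found in the camera images.
- holder: board holder, fixed to the bench: grey base 90 x 330 mm, 10 mm thick, with a 40 mm wide aluminium rail on it up to 32 mm high. Origin: centre of the underside; its y axis runs along the rail, from the fixed stop (-y end) to the sliding jaw (+y end); z up. The jaw, screw and stop lie on its y axis: stop face at y = -85 mm, jaw face at 105 mm less its travel. Position and yaw vary. All on it is under 80 mm high
- jaw (a joint): travel of the sliding jaw along the rail, m: 0 = fully open, growing as it moves to the holder's -y, towards the board. Stiff slide: about 7 N to move, stays where it is left. It meets the board at 0.056 to 0.059; the board is against the stop, and the jaw can go no farther, at 0.060
- jaw_block (a point): centre of the jaw's black block: 52 mm wide (along the holder's x), 46 mm long (along the rail), from 14 to 60 mm above the bench, this point at 37 mm; axes as the holder's. Its two side faces are free to be pinched. An aluminium crossbar 110 mm wide (along x), 12 mm thick, 40 to 64 mm high joins it on the board's side
- jaw_face (a point): middle of the jaw's clamping face (on the crossbar, 35 mm from the jaw_block point towards the board, 53 mm high); axes as the holder's
- stop_face (a point): middle of the fixed stop's clamping face, 53 mm high; axes as the holder's; the board lies on its +y side
- board: origin: middle of the underside of the loose green circuit board, 100 mm (x) x 130 mm (y) x 2.4 mm, 200 g, with parts up to 26 mm high on it; it lies on two rests at 52 mm, parallel to the holder, its -y edge 1 to 4 mm off the fixed stop
- board_edge (a point): middle of the board's edge that faces the jaw; axes as the board's
- board_back (a point): middle of the board's edge that faces the fixed stop; axes as the board's
- screw (a joint): angle of the jaw's locking screw, rad: starts between 0 and 0.4, grows clockwise as seen from above, comes up tight against a rigid end at 1.3. It turns stiffly (0.03 N m) and stays where it is left
- socket_floor (a point): floor of the hex socket of the black cap screw that stands upright on the jaw block, 35 mm behind the clamping face; 64.5 mm above the bench. Head 18 mm across, 12 mm tall; socket 10.6 mm across flats, 9 mm deep (mouth 73.5 mm high, 1.5 mm chamfer). z points up out of the socket; x points to the yellow mark on the head, and a corner of the hexagon lies on x. About 6 degrees of play either way
- screw_mark (a point): the yellow mark on the top rim of the screw head, 8.5 mm from its axis; the screw is tight when this mark points along the holder's +y, at the yellow line on the jaw block
- rack: blue steel tool rack, fixed to the bench: 80 x 242 mm foot, top plate 60 (x) x 230 mm (y), its upper face 120 mm high. Three 18 mm holes through the plate, at y = -75, 0 and +75 mm of this frame (x = 0), one tool hanging in each, in any order. Origin: centre of the underside, z up. Position and yaw vary
- key_handle (a point): centre of the handle bar of the red T-handle hex key, 150 g: bar 90 mm long (its x axis), 16 mm thick (y), 20 mm tall (z, up), on a 14 mm neck; 30 mm below this point begins the black round collar, 28 mm across, 5 mm tall. The key hangs upright with the collar on the rack's plate, this point 155 mm above the bench. Bar direction varies
- key_tip (a point): tip of the key's hexagonal (10 mm across flats) steel blade, 100 mm long below the collar, 135 mm below the handle point; axes as the handle's; 20 mm above the bench while it hangs in the rack. A corner of the hexagon lies on the bar's line (x), so the blade fits the socket when the bar's line makes a multiple of 60 degrees with the socket's x axis
- driver_mid (a point): middle of the flat screwdriver with the blue handle (28 mm across, top 200 mm above the bench) that hangs in the rack; leave it there
- nut_mid (a point): middle of the nut driver with the yellow handle (30 mm across, top 190 mm above the bench) that hangs in the rack; leave it there
- can_mid (a point): middle of the white spray can with an orange cap, 52 mm across, 146 mm tall, that stands between holder and rack, 73 mm above the bench; leave it
- jar_mid (a point): middle of the frosted square alcohol jar with a steel cap, 52 mm wide, 94 mm tall, beside the jaw on the robot's side, 47 mm above the bench; leave it
There are look-alikes about, which are no part of the job. There is more than one size of the part that bears key_handle; the job needs the smaller. There is more than one size of the board; the job needs the larger.

How it is judged (in metres and radians):
On the way, in this order (a step that is already met when the one before it is completed fails the run):
1. the jaw is slid up: the board is nipped between jaw and fixed stop (y of jaw_face in the frame of board_edge below 0.0015 m and y of board_back in the frame of stop_face below 0.0015 m), for 0.2 s.
2. the hex key is fully home in the socket before the screw has been turned (all of step 1 and z of key_tip in the frame of socket_floor below 0.002 m and horizontal distance between key_tip and socket_floor below 0.003 m and angle between the z axis of key_tip and the z axis of socket_floor, either way round below 0.12 rad and value of joint screw below 0.6 rad), for 0.2 s.
3. the screw is tightened with the key fully home (z of key_tip in the frame of socket_floor below 0.002 m and horizontal distance between key_tip and socket_floor below 0.003 m and angle between the z axis of key_tip and the z axis of socket_floor, either way round below 0.12 rad and value of joint screw above 1.18 rad), for 0.1 s.
At the end, for the whole second after the job is handed in: The board is nipped (jaw face and fixed stop each within 1.5 mm of the board's edges), the screw is tight (within 0.12 rad, 7 degrees, of its end), and the hex key hangs upright and still in a hole of the rack with its collar on the plate (all of step 1 and value of joint screw above 1.18 rad and z of key_tip in the frame of rack between 0.014 and 0.026 m and y of key_tip in the frame of rack between -0.088 and 0.088 m and x of key_tip in the frame of rack between -0.013 and 0.013 m and angle between key_handle's own z axis and vertical below 0.12 rad); the robot touches nothing.
It fails at once if the spray can or the jar is knocked over or shifted by more than 30 mm (distance of any of can_mid, jar_mid from where it was at the start of the episode above 0.03 m or angle between any of can_mid, jar_mid's own z axis and vertical above 0.35 rad).
It fails at once if the screwdriver or the nut driver is knocked over or shifted by more than 30 mm (distance of any of driver_mid, nut_mid from where it was at the start of the episode above 0.03 m or angle between any of driver_mid, nut_mid's own z axis and vertical above 0.35 rad).
It fails at once if the screw is turned while the key is not fully home (velocity of joint screw above 0.4 rad/s and z of key_tip in the frame of socket_floor above 0.004 m).
It fails at once if the gripper or arm presses on the board with more than 5 N (contact force between any of the fingers, the arm and board above 5 N).
It fails at once if the board is crushed in the jaws with more than 80 N (contact force between board and holder above 80 N).
It also fails if it takes over 64 s, if anything falls off the work surface, if the arm or the gripper's body presses on something with over 40 N, if the wrist force passes 120 N, or if a joint passes its speed limit or range.

### The arm

A 6-joint arm with a two-finger parallel gripper is mounted at the origin on the work surface. World frame = base frame: x ahead of the robot, y to its left, z up, the work surface at z = 0. Lengths are in mm, angles in rad, forces in N, time in s.
With the tool pointing down it reaches from about 300 to 850 mm from the base axis. Payload 5.4 kg.
Tool frame: the origin (TCP) lies midway between the tips of the shut fingers; the grasp point (between the pads) lies 19 mm behind it; z points along the fingers, y is the direction in which the jaws open and shut (so a half turn about z gives the same grasp; the last joint's range is limited). The gripper opens to 85 mm and grips with 20 to 120 N. Pads are 22 mm wide; open, the fingers measure 114 mm over their backs; the gripper's body (76 mm by 85 mm) begins 54 mm behind the grasp point. The pads swing forward as they close: fully open they stand 13 mm farther back than shut.
Start: joints at [-1.472, 0.158, 1.597, -0, 1.386, -0.21], TCP at [174.728, -547.792, 196.799] pointing down, gripper open.
Joint ranges: [-2.91, 2.91], [-0.94, 2.29], [0.18, 2.7], [-1.29, 4.43], [0.17, 2.64], [-3, 3]. Speed limits (rad/s): [2.57, 2.57, 3.14, 3.14, 3.14, 3.14].

### API

Orientations are given as [roll, pitch, yaw] about the fixed x, y, z axes, in that order (R = Rz(yaw) Ry(pitch) Rx(roll)).
In Python, from bench import arm, capture, get_calibration, ticket gives the robot as it stands. The module is installed in compiled form; this text tells all that it offers.
- The arm moves only by the tool arm_command, never from a script. Its argument "series" is a list of rows, each a list of 3 entries, a list of its own where there are three numbers: the shift along the world's x, y, z in units of 40 mm (1.0 is 40 mm), then the turn about the world's z in degrees, then the finger opening in mm, from 0 to 85.4. In form: [[[tx, ty, tz], turn, fingers], ...]. A call has 1 to 5 rows; each row is the pose to reach, as a shift and turn from the pose commanded when the call began; what a row does not reach only later rows make up. A row lasts 1/8 s, in which the tool goes at most 62.5 mm and 10.7 degrees, less where a joint would pass 70% of its speed; a pose out of reach is approached as far as the arm can. A call with a gripper value outside its range is refused whole. The fingers move at their own pace and stop on an object; the grip force is fixed at half the most. Time passes only in rows, so rows that repeat a pose let the fingers close. It gives the time, the measured TCP pose, the force and the opening at its end, in the units of the state.
- arm.sense(): the state, without advancing time (a new reading comes with each control period).
- capture(name): name is "side" or "top" or "wrist"; returns (picture, depth): 384x512x3 uint8, blue, green, red; 384x512 float32, mm along the optical axis (not along the pixel's ray), 0 where there is no reading.
- get_calibration(name): a dict with "mtx" (3x3 intrinsics, pixels), "R" (3x3) and "t" (3): a world point X has camera coordinates R X + t. Camera axes: x right, y down, z forward; pixel columns grow to the right and rows downward; lengths in mm; the calibration is good to about 2 mm. A picture is of the moment at which its call begins: read the wrist's pose just before it. get_calibration takes no time and is no camera call; for the wrist camera it gives the pose at the moment of the call.
- ticket.close_job(): hands the job in, once; it reports no verdict.
The state is a dict: "time": time; "qpos": joint angles; "qvel": joint speeds; "tau": joint torques, N m; "ee_pos": TCP position; "orientation": TCP orientation; "force": force on the tool from outside, world axes, zero at the start; "ft_torque": the same for the moment, N m; "finger_gap": finger opening in mm.
Only numpy, scipy, OpenCV 4.12 (cv2) and the standard library are available. Lean on these libraries where they do the work, as an engineer would, in place of code of your own. Each camera call takes 0.05 s, during which the arm holds its last target.

## Working session

There is one attempt and no reset: what is moved stays moved. The work goes in short steps, Python scripts to look and compute and a tool call to move; the robot and the scene stay as the last step left them, time stands still between calls to the robot, and variables do not carry over. Pictures are saved under pics/ and viewed, and the job is handed in when it is done.

Besides the shell and the picture viewer there is one more tool, called as name(argument=value, ...) on one line, values as JSON. arm_command: Moves the arm, as the interface text tells. Its arguments: {"type":"object","properties":{"series":{"type":"array"}},"required":["series"]}

```bash
mkdir -p pics; cat > h.py <<'E'
import numpy as np,cv2
from bench import arm,capture,get_calibration,ticket
def snap(n,f):
    c=get_calibration(n);im,d=capture(n)
    cv2.imwrite(f'pics/{f}.png',im);np.savez(f'pics/{f}.npz',d=d,im=im,K=c['mtx'],R=c['R'],t=c['t'])
def load(f):return np.load(f'pics/{f}.npz')
def px(f,u,v,z=None):
    c=load(f);K,R,t=c['K'],c['R'],c['t'].ravel()
    ray=np.linalg.inv(K)@[u,v,1]
    if z is None:
        s=c['d'][int(round(v)),int(round(u))];return R.T@(ray*s-t)
    o=-R.T@t;r=R.T@ray
    return o+r*(z-o[2])/r[2]
def proj(f,X):
    c=load(f);q=c['K']@(c['R']@np.array(X,float)+c['t'].ravel());return q[:2]/q[2]
def crop(f,u0,v0,u1,v1,s,o):
    im=load(f)['im'][v0:v1,u0:u1];cv2.imwrite(f'pics/{o}.png',cv2.resize(im,None,fx=s,fy=s,interpolation=cv2.INTER_CUBIC))
E
python3 - <<'E'
from h import *
snap('top','top0');snap('side','side0')
print(arm.sense())
E
```

```text
{'time': 0.1, 'qpos': array([-1.47209309e+00,  1.58988148e-01,  1.59807893e+00, -1.91784749e-05,
        1.38621388e+00, -2.10069999e-01]), 'qvel': array([ 0.00143055, -0.0027642 , -0.00283773, -0.00028216, -0.00147729,
        0.00131729]), 'tau': array([-6.39156679e-04, -3.96989965e+01, -3.32337499e+01, -2.17558518e-04,
        4.20857497e-03,  8.02943589e-06]), 'ee_pos': array([ 174.66739005, -547.20909962,  195.92793088]), 'orientation': array([-3.13993754e+00, -3.33626223e-04,  3.08776499e-01]), 'force': array([-0.14743805,  0.2410853 ,  0.28751009]), 'ft_torque': array([-0.03591834,  0.01867397,  0.0074726 ]), 'finger_gap': 85.50972838878064}
```

View pics/top0.png

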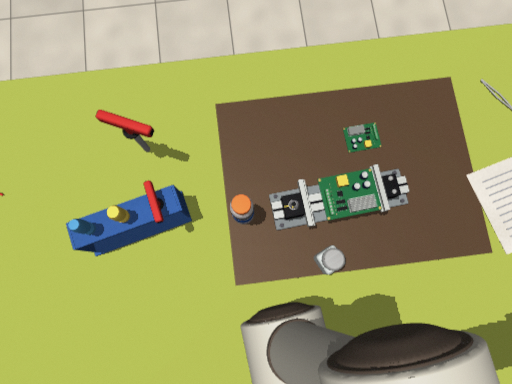

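View pics/side0.png

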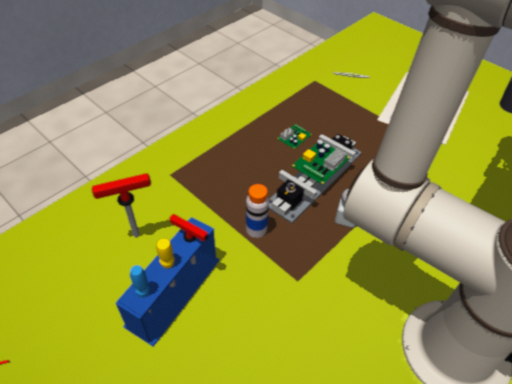

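Two red T-handles: (125,123), the larger one standing on the bench, and (153,201), the smaller one in the rack. The job needs the smaller. Two green boards: (350,193), large and in the holder, and (363,138), small and loose. The job needs the one in the holder. I'll enlarge both areas to confirm.

```bash
python3 - <<'E'
from h import *
crop('top0',60,100,200,260,5,'c_rack');crop('top0',225,150,415,280,4,'c_hold')
for n,u,v in [('keyL',128,124),('keyS',153,201),('can',241,204),('screw',293,205),('jar',333,260),('plate',138,216),('block',285,198),('board',330,207),('crossbar',308,203)]:
    print(n,px('top0',u,v).round(0))
print(-load('top0')['R'].T@load('top0')['t'].ravel())
E
```

```text
keyL [679. 281. 196.]
keyS [520. 249. 165.]
can [496.  72. 142.]
screw [492. -45.  66.]
jar [ 358. -110.   95.]
plate [500. 293. 122.]
block [511. -30.  59.]
board [ 477. -128.   66.]
crossbar [494. -81.  53.]
[354.22396073  58.78778832 979.51824693]
```

View pics/c_rack.png

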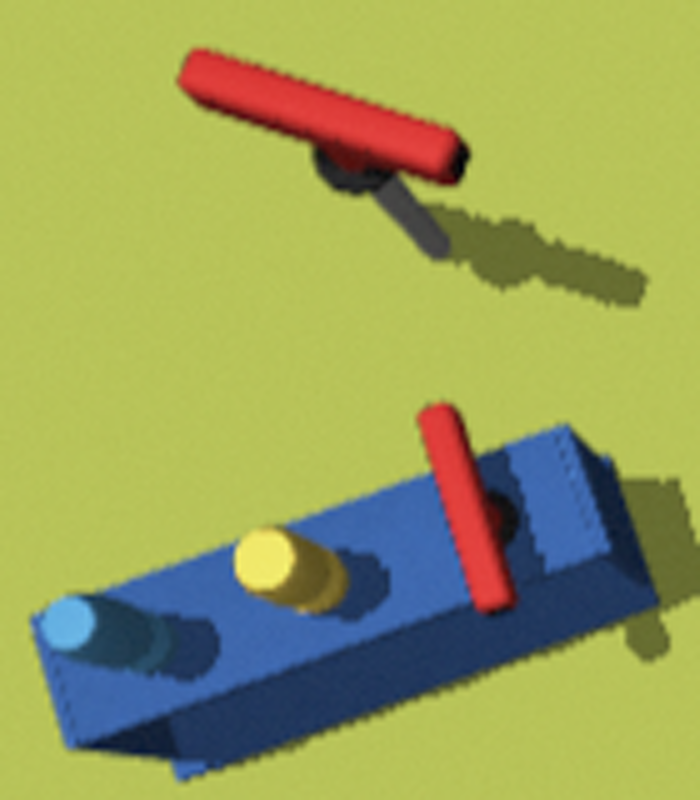

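View pics/c_hold.png

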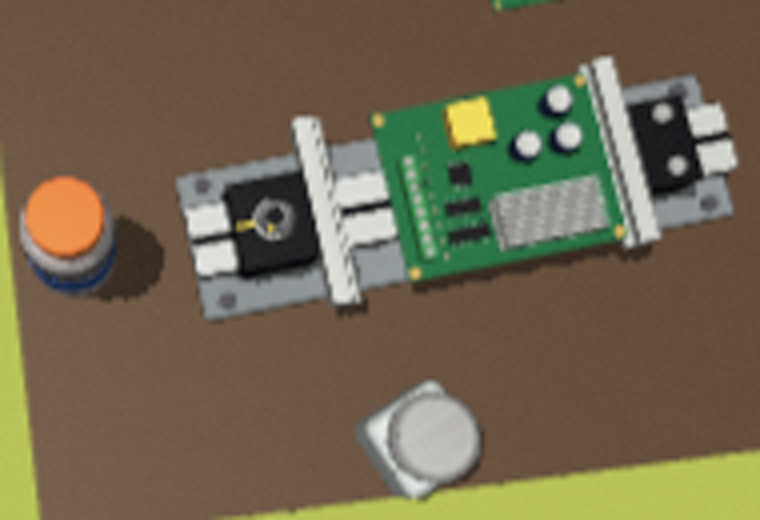

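```bash
python3 - <<'E'
from h import *
c=get_calibration('wrist');s=arm.sense()
R=c['R'];t=c['t'].ravel();o=-R.T@t
print('cam',o,'axes',R.round(2).tolist(),c['mtx'].tolist(),s['ee_pos'])
def C(u,v,z):return px('top0',225+u/4,150+v/4,z)
# crossbar top edges ends, z=64; stop
for n,p in dict(cb1=(297,120,64),cb2=(340,303,64),cb3=(319,118,64),cb4=(361,298,64),base1=(178,178,10),base2=(205,318,10),base3=(697,77,10),base4=(733,213,10),screw=(273,219,73)).items():print(n,C(*p).round(1))
def Q(u,v,z):return px('top0',60+u/5,100+v/5,z)
for n,p in dict(r1=(33,618,120),r2=(70,747,120),r3=(570,425,120),r4=(612,550,120),k1=(440,408,165),k2=(493,608,165)).items():print(n,Q(*p).round(1))
E
```

```text
cam [ 250.87753782 -522.87042008  373.95799658] axes [[0.3, -0.95, -0.0], [-0.9, -0.29, 0.31], [-0.3, -0.09, -0.95]] [[275.3399062699123, 0.0, 255.22851224353593], [0.0, 275.3399062699123, 192.83680866225103], [0.0, 0.0, 1.0]] [ 174.66739005 -547.20909962  195.92793088]
cb1 [548.5 -67.8  64. ]
cb2 [440.1 -76.6  64. ]
cb3 [548.1 -80.6  64. ]
cb4 [441.5 -88.9  64. ]
base1 [533.    2.1  10. ]
base2 [446.3  -2.9  10. ]
base3 [ 556.5 -324.7   10. ]
base4 [ 470. -330.   10.]
screw [491.2 -44.7  73. ]
r1 [503.3 445.3 120. ]
r2 [446.8 431.5 120. ]
r3 [559.  211.6 120. ]
r4 [502.1 198.3 120. ]
k1 [562.  256.2 165. ]
k2 [476.7 240.7 165. ]
```

arm_command(series=[[[3.9,6.6,1.2],40,85],[[3.9,6.6,1.2],40,85],[[3.9,6.6,1.2],40,85],[[3.9,6.6,1.2],40,85],[[3.9,6.6,1.2],40,85]])

```text
time: 0.72
ee_pos: [331.3, -281.8, 244.8]
orientation: [3.142, -0.0, 1.008]
force: [0.4, -0.3, 0.4]
finger_gap: 84.7
```

arm_command(series=[[[3.9,5.9,0.4],36.6,85],[[3.9,5.9,0.4],36.6,85],[[3.9,5.9,0.4],36.6,85],[[3.9,5.9,0.4],36.6,85],[[3.9,5.9,0.4],36.6,85]])

```text
time: 1.35
ee_pos: [487.5, -45.0, 260.5]
orientation: [-3.141, -0.001, 1.649]
force: [0.6, -0.8, 0.5]
finger_gap: 84.7
```

```bash
python3 - <<'E'
from h import *
s=arm.sense();print(s['ee_pos'],s['orientation'],s['time'])
snap('wrist','w1')
c=load('w1');print(-c['R'].T@c['t'].ravel())
cv2.imwrite('pics/w1b.png',cv2.resize(c['im'],(800,600),interpolation=cv2.INTER_CUBIC))
E
```

```text
[487.48080222 -45.00320919 260.54832998] [-3.14124999e+00 -5.61131677e-04  1.64928460e+00] 1.35
[480.68110538  35.34629849 438.63014973]
```

View pics/w1b.png

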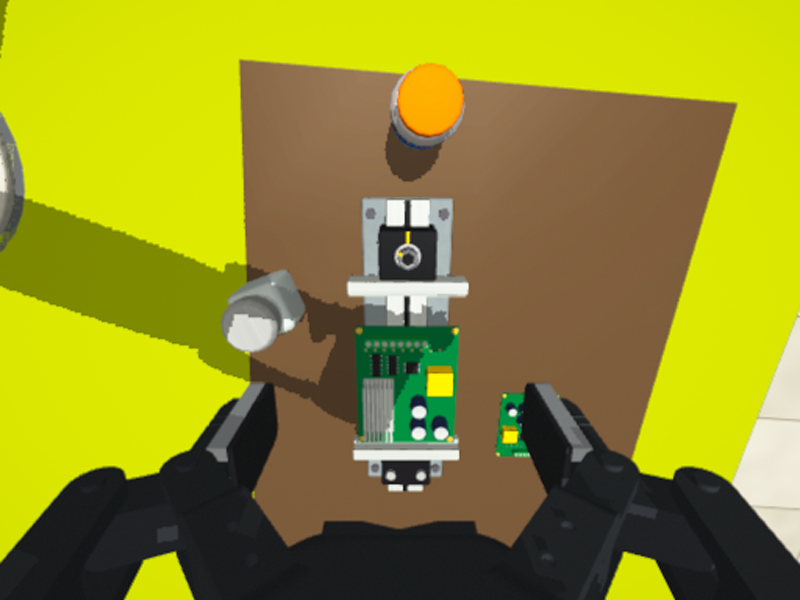

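```bash
python3 - <<'E'
from h import *
crop('w1',215,120,310,200,8,'c2')
E
```

```text
(no output)
```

View pics/c2.png

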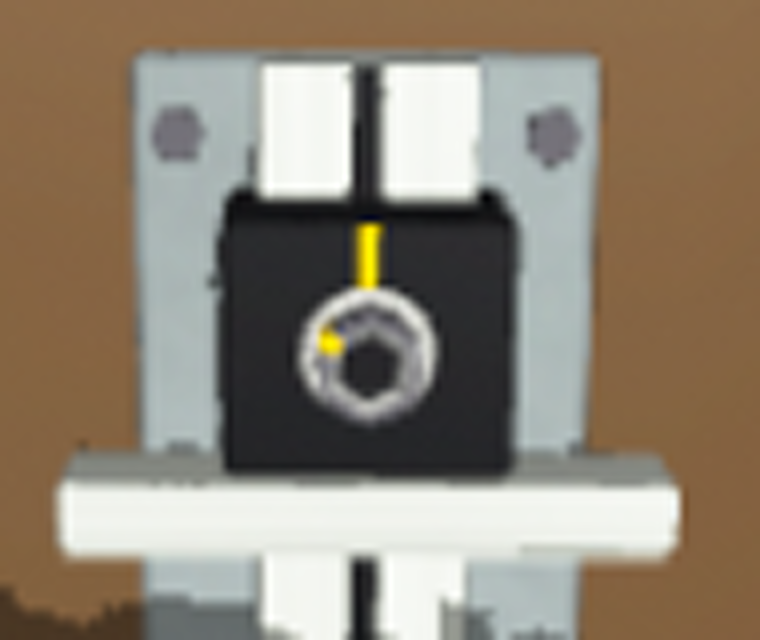

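```bash
python3 - <<'E'
from h import *
P=lambda u,v,z:px('w1',215+(u+.5)/8-.5,120+(v+.5)/8-.5,z)
hc=P(369,355,76);m=P(331,343,76);print(hc,m,np.arctan2(*(m-hc)[1::-1]))
hc=P(369,355,73.5);print('hc',hc)
bl=P(232,472,60);br=P(508,472,60);tl=P(228,205,60);tr=P(512,205,60);print(bl,br,tl,tr,(bl+br+tl+tr)/4)
b=P(58,482,64),P(680,482,64);print(b)
print(P(369,230,60)-P(369,285,60))
bs=P(138,55,10),P(598,55,10);print(bs)
# rail groove / stop end
c=lambda u,v,z:px('w1',u*.64,v*.64,z)
print('stop',c(354,458,64),c(458,458,64),'board',c(357,327,54.4),c(459,330,54.4),c(356,440,54.4),c(458,440,54.4))
E
```

```text
[494.23961107 -42.71368449  76.        ] [487.73040806 -41.17486843  76.        ] 2.9094484876853834
hc [494.33308445 -43.25183599  73.5       ]
[472.32027867 -69.18077031  60.        ] [521.28918972 -65.34188749  60.        ] [468.5613833  -21.99645191  60.        ] [517.04277027 -18.19422182  60.        ] [494.80340549 -43.67833288  60.        ]
(array([441.93829194, -72.29651476,  64.        ]), array([551.29097074, -63.72402732,  64.        ]))
[-0.80391511  9.48911192  0.        ]
(array([448.10399548,  -2.59942908,  10.        ]), array([535.14926183,   4.22872329,  10.        ]))
stop [ 457.35736696 -262.9959211    64.        ] [ 565.42333245 -254.53856624   64.        ] board [ 452.75535401 -120.06991315   54.4       ] [ 550.69323839 -115.50397008   54.4       ] [ 457.82197941 -247.81468257   54.4       ] [ 564.84608055 -239.43723287   54.4       ]
```

arm_command(series=[[[0.18,0.23,-1.5],0.2,80],[[0.18,0.23,-3.0],0.2,80],[[0.18,0.23,-4.0],0.2,80],[[0.18,0.23,-4.0],0.2,80]])

```text
time: 1.9
ee_pos: [490.5, -37.6, 97.2]
orientation: [-3.134, -0.003, 1.649]
force: [0.1, 0.4, 0.1]
finger_gap: 79.9
```

```bash
python3 - <<'E'
from h import *
s=arm.sense();print(s['ee_pos'],s['orientation'],s['time'])
snap('wrist','w2')
crop('w2',100,100,420,340,2.4,'c3')
E
```

```text
[490.46940103 -37.64275858  97.24465598] [-3.13361335 -0.00332476  1.64905853] 1.9
```

View pics/c3.png

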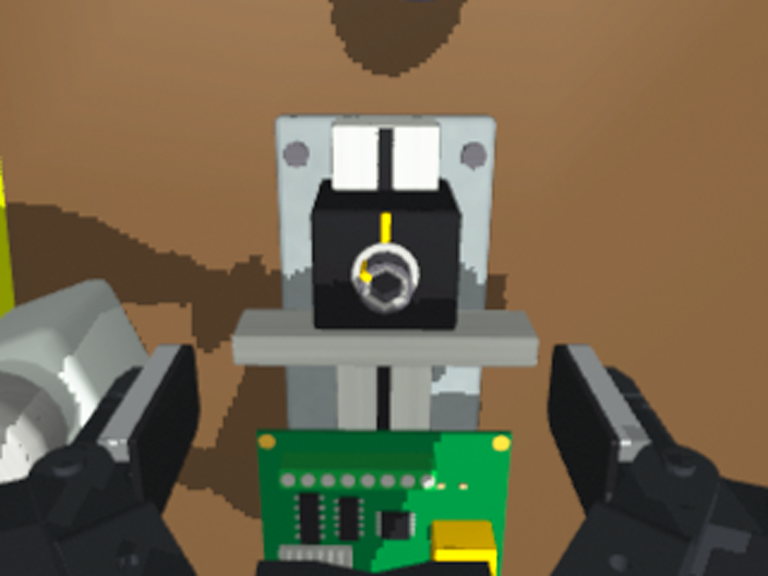

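```bash
python3 - <<'E'
from h import *
crop('w2',225,160,300,235,8,'c4')
print(proj('w2',[490.5,-37.6,97]))
E
```

```text
[255.93447848 222.08269808]
```

View pics/c4.png

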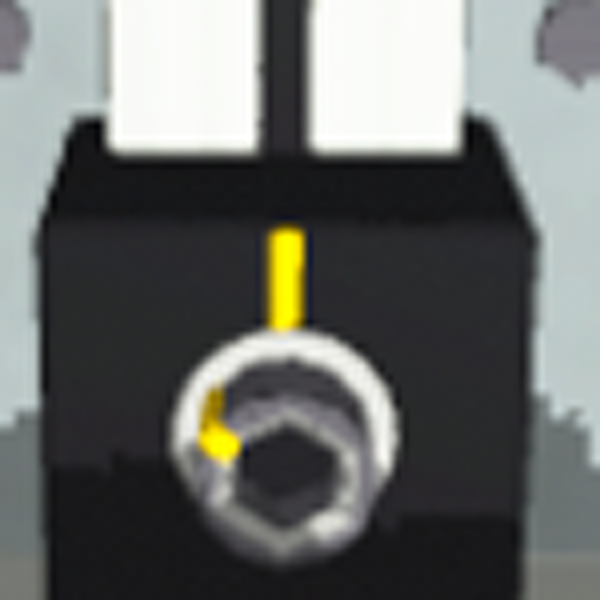

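```bash
python3 - <<'E'
from h import *
P=lambda u,v,z:px('w2',225+(u+.5)/8-.5,160+(v+.5)/8-.5,z)
h=P(288,475,73.5);m=P(220,442,73.5);print(h,m,np.arctan2(*(m-h)[1::-1]),np.linalg.norm(m-h))
for q in [(38,235),(540,235)]:print(P(*q,60))
print(P(286,230,60),P(286,325,60))
P=lambda u,v,z:px('w1',215+(u+.5)/8-.5,120+(v+.5)/8-.5,z)
h=P(370,367,73.5);m=P(331,343,73.5);print(h,m,np.arctan2(*(m-h)[1::-1]),np.linalg.norm(m-h))
Q=lambda u,v,z:px('w2',100+u/2.4,100+v/2.4,z)
print('board edge',Q(258,432,54.4),Q(510,432,54.4),'cross',Q(233,340,64),Q(538,338,64))
E
```

```text
[494.67421314 -45.09925217  73.5       ] [487.65981351 -42.10852092  73.5       ] 2.7385619736380926 7.62537051779881
[467.51844755 -26.39518052  60.        ]
[518.78448121 -22.26296789  60.        ]
[492.82285211 -23.81767569  60.        ] [493.68760667 -34.10550259  60.        ]
[494.67583169 -45.29547635  73.5       ] [487.77900649 -41.70241121  73.5       ] 2.661307147809257 7.776651913015662
board edge [ 450.92082456 -119.80139509   54.4       ] [ 549.52590816 -111.55443022   54.4       ] cross [442.52700306 -74.78303505  64.        ] [551.05913494 -65.05474569  64.        ]
```

arm_command(series=[[[0.01,-0.03,-1.0],0.2,80],[[0.01,-0.03,-1.9],0.2,80],[[0.01,-0.03,-1.9],0.2,80]])

```text
time: 2.33
ee_pos: [493.8, -39.8, 24.8]
orientation: [-3.14, -0.001, 1.653]
force: [0.6, -0.3, -0.3]
finger_gap: 80.0
```

```bash
python3 - <<'E'
from h import *
s=arm.sense();print(s['ee_pos'],s['orientation'],s['time'],s['force'])
E
```

```text
[493.78022301 -39.76924926  24.82334583] [-3.13973611e+00 -7.62390238e-04  1.65250371e+00] 2.325 [ 0.60111812 -0.29668891 -0.30166445]
```

Close on the block.

arm_command(series=[[[0,0,0],0,60],[[0,0,0],0,45],[[0,0,0],0,45],[[0,0,0],0,45],[[0,0,0],0,45]])

```text
time: 2.95
ee_pos: [494.4, -39.8, 25.0]
orientation: [3.141, 0.0, 1.653]
force: [-0.3, 0.3, 1.2]
finger_gap: 45.3
```

```bash
python3 - <<'E'
from h import *
snap('wrist','w3')
crop('w3',80,60,432,340,2.2,'c5')
E
```

```text
(no output)
```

View pics/c5.png

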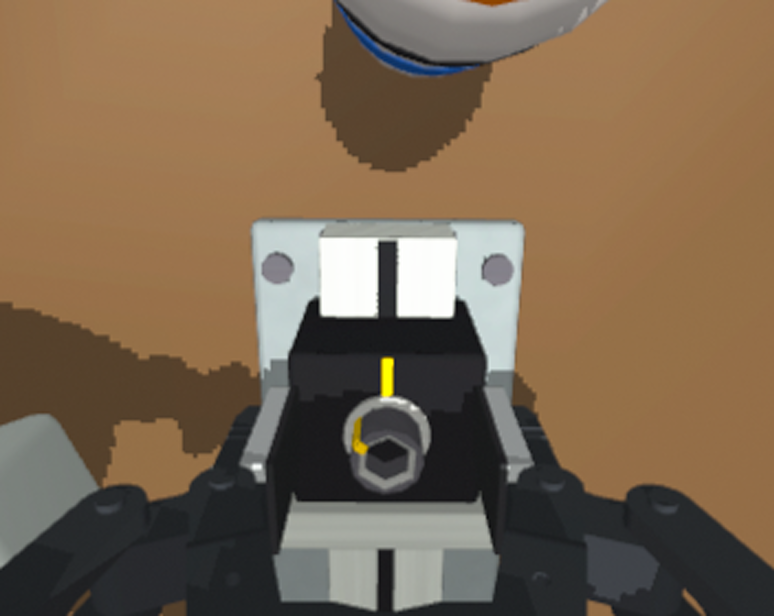

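arm_command(series=[[[0,0,0],0,38],[[0,0,0],0,38]])

```text
time: 3.25
ee_pos: [494.3, -39.8, 24.7]
orientation: [-3.141, -0.0, 1.653]
force: [0.2, -0.2, -0.4]
finger_gap: 38.2
```

```bash
python3 - <<'E'
from h import *
snap('wrist','w4')
crop('w4',80,60,432,340,2.2,'c6')
s=arm.sense();print(s)
E
```

```text
{'time': 3.3, 'qpos': array([-3.24514559e-01,  1.68940157e-01,  1.95570005e+00, -4.76149630e-05,
        1.01713312e+00, -4.06415184e-01]), 'qvel': array([-0.00124995,  0.00054121, -0.00124546, -0.00187227,  0.00056057,
       -0.00019908]), 'tau': array([ 2.01791634e-03, -3.43954754e+01, -2.75362712e+01, -8.43431940e-05,
        1.50176027e-03,  5.68207327e-05]), 'ee_pos': array([494.26002766, -39.78446904,  24.72863949]), 'orientation': array([-3.14141070e+00, -3.42221879e-05,  1.65272199e+00]), 'force': array([ 0.11877653,  0.17499497, -0.22035117]), 'ft_torque': array([ 0.00599067,  0.01014804, -0.06314796]), 'finger_gap': 38.064360146897016}
```

View pics/c6.png

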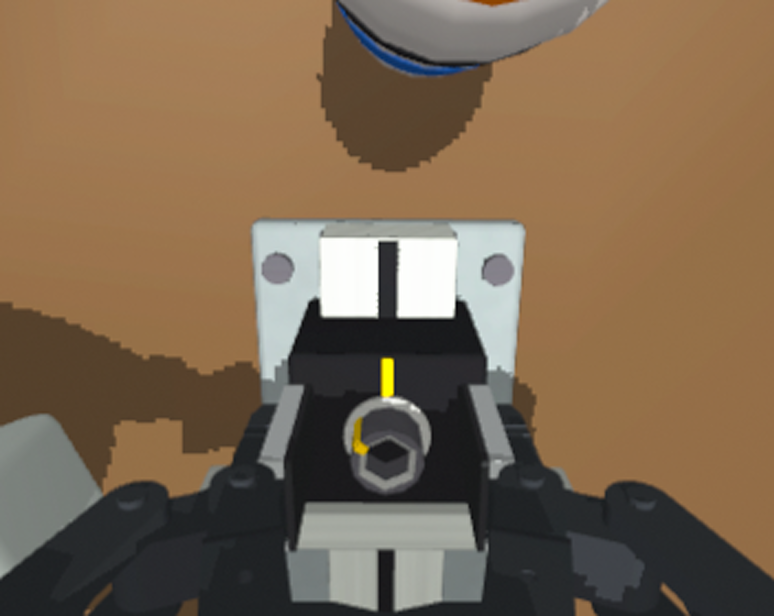

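```bash
python3 - <<'E'
from h import *
def row(f,v,us):
    for u in us:
        p=px(f,80+u/2.2,60+v/2.2);print((u,v),p.round(0),end=' ')
    print()
for f in ('w3','w4'):
  for v in (410,440,470,490):
    print(f);row(f,v,range(240,310,10));row(f,v,range(470,540,10))
E
```

```text
w3
(240, 410) [442. -76.   2.] (250, 410) [460. -36.  71.] (260, 410) [463. -35.  72.] (270, 410) [467. -31.  80.] (280, 410) [469. -31.  79.] (290, 410) [471. -32.  77.] (300, 410) [472. -39.  64.] 
(470, 410) [516. -37.  61.] (480, 410) [516. -30.  74.] (490, 410) [517. -27.  79.] (500, 410) [519. -26.  79.] (510, 410) [521. -26.  79.] (520, 410) [526. -30.  72.] (530, 410) [528. -30.  72.] 
w3
(240, 440) [461. -35.  85.] (250, 440) [465. -31.  92.] (260, 440) [467. -31.  92.] (270, 440) [469. -31.  91.] (280, 440) [471. -31.  91.] (290, 440) [471. -38.  79.] (300, 440) [472. -47.  64.] 
(470, 440) [517. -46.  61.] (480, 440) [516. -36.  77.] (490, 440) [515. -28.  91.] (500, 440) [517. -27.  91.] (510, 440) [519. -27.  92.] (520, 440) [521. -26.  93.] (530, 440) [526. -30.  85.] 
w3
(240, 470) [465. -30. 104.] (250, 470) [467. -30. 103.] (260, 470) [468. -32. 100.] (270, 470) [470. -33.  99.] (280, 470) [471. -36.  94.] (290, 470) [472. -45.  81.] (300, 470) [472. -59.  61.] 
(470, 470) [518. -55.  62.] (480, 470) [517. -44.  78.] (490, 470) [516. -34.  93.] (500, 470) [516. -28. 
[... 1374 characters left out ...]
 470) [471. -29. 104.] (280, 470) [472. -33.  98.] (290, 470) [474. -33.  99.] (300, 470) [475. -39.  89.] 
(470, 470) [513. -38.  86.] (480, 470) [512. -31.  97.] (490, 470) [514. -29.  99.] (500, 470) [514. -26. 104.] (510, 470) [516. -26. 104.] (520, 470) [518. -24. 106.] (530, 470) [487.  41. 203.] 
w4
(240, 490) [467. -29. 110.] (250, 490) [468. -30. 110.] (260, 490) [470. -30. 109.] (270, 490) [472. -29. 110.] (280, 490) [473. -34. 104.] (290, 490) [474. -37.  98.] (300, 490) [475. -43.  91.] 
(470, 490) [513. -42.  88.] (480, 490) [513. -35.  98.] (490, 490) [514. -33. 101.] (500, 490) [513. -25. 111.] (510, 490) [515. -25. 110.] (520, 490) [517. -26. 110.] (530, 490) [519. -26. 109.]
```

```bash
python3 - <<'E'
from h import *
for f in ('w3','w4'):
  for u in (262,275,285,292,300):
    print(f,u,[(v,px(f,80+u/2.2,60+v/2.2).round(0).tolist()) for v in range(376,405,5)])
crop('w4',185,210,325,320,5.5,'c7')
snap('side','s4');crop('s4',220,120,400,260,4,'c8')
E
```

```text
w3 262 [(376, [452.0, -58.0, 10.0]), (381, [452.0, -59.0, 11.0]), (386, [452.0, -61.0, 10.0]), (391, [452.0, -64.0, 9.0]), (396, [452.0, -66.0, 9.0]), (401, [452.0, -68.0, 9.0])]
w3 275 [(376, [456.0, -57.0, 11.0]), (381, [457.0, -58.0, 11.0]), (386, [465.0, -31.0, 66.0]), (391, [466.0, -30.0, 70.0]), (396, [467.0, -30.0, 73.0]), (401, [467.0, -31.0, 75.0])]
w3 285 [(376, [460.0, -56.0, 11.0]), (381, [460.0, -58.0, 12.0]), (386, [468.0, -31.0, 67.0]), (391, [468.0, -31.0, 70.0]), (396, [469.0, -31.0, 72.0]), (401, [469.0, -30.0, 75.0])]
w3 292 [(376, [469.0, -31.0, 60.0]), (381, [469.0, -32.0, 61.0]), (386, [470.0, -31.0, 67.0]), (391, [470.0, -30.0, 70.0]), (396, [470.0, -31.0, 72.0]), (401, [471.0, -31.0, 73.0])]
w3 300 [(376, [471.0, -31.0, 60.0]), (381, [471.0, -32.0, 62.0]), (386, [471.0, -34.0, 61.0]), (391, [471.0, -35.0, 60.0]), (396, [471.0, -36.0, 61.0]), (401, [471.0, -38.0, 62.0])]
w4 262 [(376, [452.0, -57.0, 10.0]), (381, [452.0, -59.0, 10.0]), (386, [452.0, -61.0, 10.0]), (391, [452.0, -63.0, 11.0]), (396, [452.0, -66.0, 8.0]), (401, [452.0, -68.0, 8.0])]
w4 275 [(376, [456.0, -56.0, 11.0]), (381, [456.0, -59.0, 10.0]), (386, [456.0, -61.0, 10.0]), (391, [457.0, -62.0, 11.0]), (396, [457.0, -64.0, 11.0]), (401, [457.0, -66.0, 12.0])]
w4 285 [(376, [487.0, 41.0, 203.0]), (381, [460.0, -58.0, 10.0]), (386, [468.0, -31.0, 67.0]), (391, [468.0, -31.0, 69.0]), (396, [469.0, -31.0, 72.0]), (401, [469.0, -31.0, 73.0])]
w4 292 [(376, [469.0, -31.0, 60.0]), (381, [469.0, -32.0, 60.0]), (386, [470.0, -31.0, 66.0]), (391, [470.0, -30.0, 70.0]), (396, [470.0, -30.0, 72.0]), (401, [471.0, -30.0, 75.0])]
w4 300 [(376, [471.0, -31.0, 60.0]), (381, [471.0, -32.0, 61.0]), (386, [472.0, -31.0, 66.0]), (391, [472.0, -30.0, 70.0]), (396, [472.0, -30.0, 72.0]), (401, [473.0, -31.0, 74.0])]
```

View pics/c7.png

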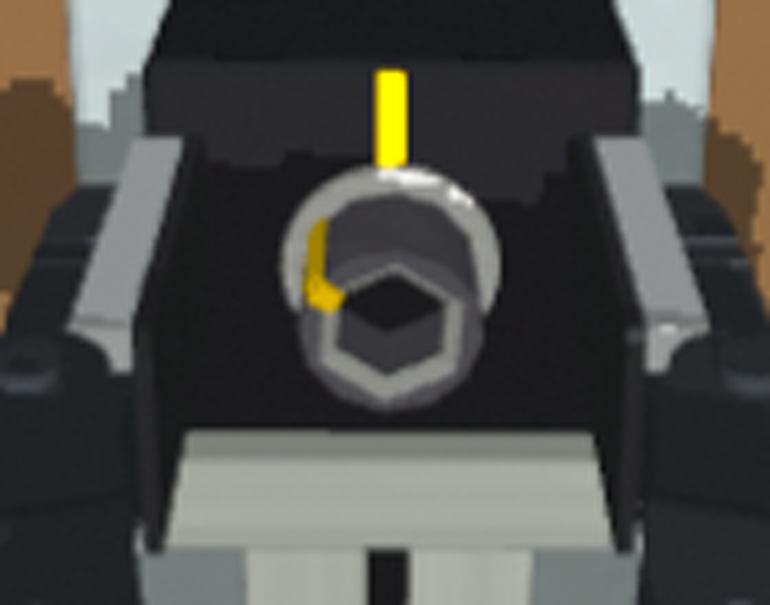

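View pics/c8.png

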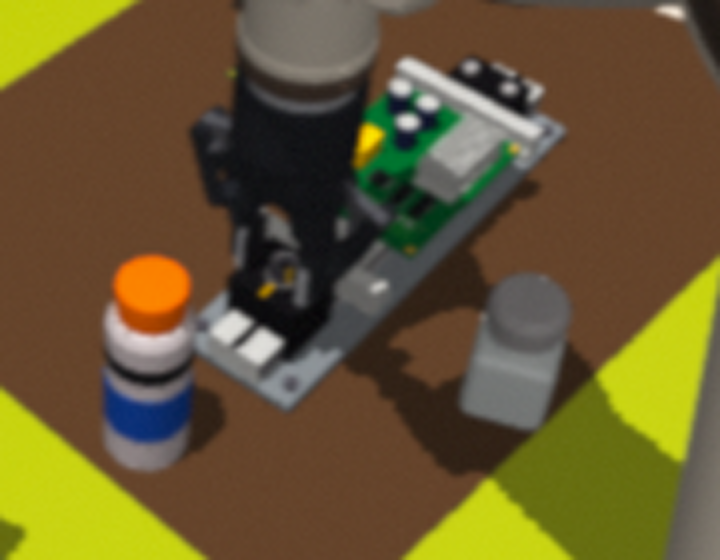

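```bash
python3 - <<'E'
from h import *
for u,v in [(172,352),(185,352),(192,352),(185,380),(172,400),(560,355),(575,355)]:
    print(u,v,px('w2',100+u/2.4,100+v/2.4).round(0))
crop('w2',150,220,340,340,4,'c9')
s=load('s4')
# side view: project expected TCP and finger points
for p in [(494,-40,25),(494,-40,66),(494,-40,110),(475,-40,25),(475,-40,66)]:
    q=proj('s4',p);print(p,q,(q-[220,120])*4)
E
```

```text
172 352 [447. -30. 152.]
185 352 [450. -31. 150.]
192 352 [450. -32. 147.]
185 380 [450. -36. 153.]
172 400 [450. -35. 161.]
560 355 [530. -25. 149.]
575 355 [532. -23. 153.]
(494, -40, 25) [288.14097021 199.46747248] [272.56388083 317.86988993]
(494, -40, 66) [289.4428913  188.85316609] [277.7715652  275.41266434]
(494, -40, 110) [290.92180717 176.79585608] [283.6872287  227.18342433]
(475, -40, 25) [293.78826077 203.60619174] [295.15304308 334.42476695]
(475, -40, 66) [295.25608926 193.02417679] [301.02435706 292.09670716]
```

View pics/c9.png

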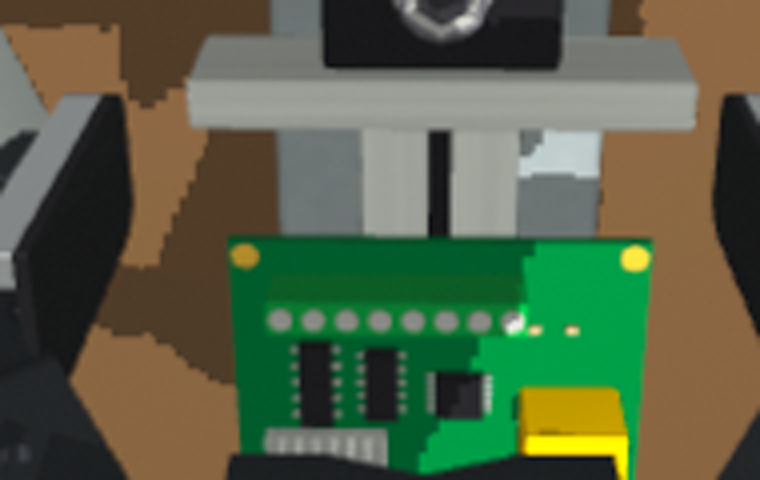

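```bash
python3 - <<'E'
from h import *
for f in ('w2','w4','w1'):
  for u,v in [(256,375),(256,350),(256,335),(230,350),(280,380),(200,345),(320,345),(170,370)]:
    print(f,u,v,px(f,u,v).round(0))
E
```

```text
w2 256 375 [490. -27. 220.]
w2 256 350 [490. -26. 213.]
w2 256 335 [ 502. -179.   57.]
w2 230 350 [483. -28. 213.]
w2 280 380 [497. -26. 222.]
w2 200 345 [473. -28. 211.]
w2 320 345 [ 588. -244.    1.]
w2 170 370 [468. -23. 224.]
w4 256 375 [493. -29. 148.]
w4 256 350 [493. -29. 140.]
w4 256 335 [ 502. -131.   34.]
w4 230 350 [485. -29. 140.]
w4 280 380 [500. -29. 149.]
w4 200 345 [477. -23. 144.]
w4 320 345 [510. -22. 143.]
w4 170 370 [471. -24. 152.]
w1 256 375 [486. -34. 384.]
w1 256 350 [486. -34. 376.]
w1 256 335 [ 517. -410.    1.]
w1 230 350 [479. -35. 376.]
w1 280 380 [492. -33. 386.]
w1 200 345 [469. -36. 373.]
w1 320 345 [ 650. -425.    1.]
w1 170 370 [465. -29. 387.]
```

View pics/w4.png

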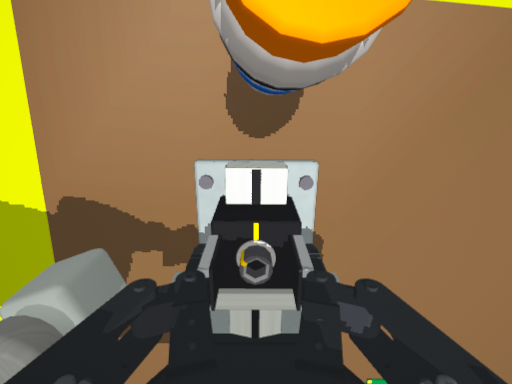

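The image depth shows the fingertips about 40 mm higher than the reported TCP (z ≈ 66 against 25), so they closed above the block without touching it. I'll reopen and go lower by the image measurement.

arm_command(series=[[[0,0,0],0,80],[[0,0,0],0,80],[[0,0,0],0,80],[[0,0,-0.5],0,80],[[0,0,-0.5],0,80]])

```text
time: 3.98
ee_pos: [492.8, -39.3, 3.5]
orientation: [-3.138, -0.001, 1.653]
force: [0.1, -0.2, 0.8]
finger_gap: 80.0
```

```bash
python3 - <<'E'
from h import *
s=arm.sense();print(s['ee_pos'],s['force'])
snap('wrist','w5')
E
```

```text
[492.80374016 -39.30198575   3.54205946] [ 0.1076908  -0.15387246  0.79626151]
```

View pics/w5.png

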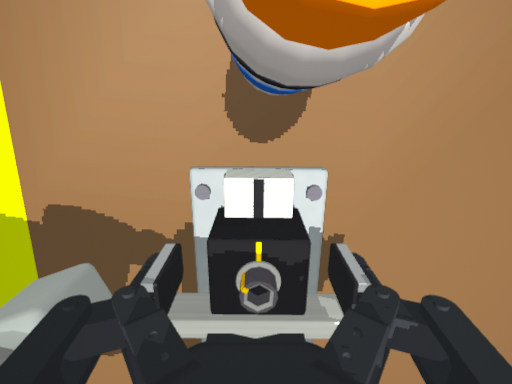

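arm_command(series=[[[0,-0.1,0],0,80],[[0,-0.1,-0.3],0,80],[[0,-0.1,-0.3],0,56],[[0,-0.1,-0.3],0,48],[[0,-0.1,-0.3],0,48]])

```text
time: 4.65
ee_pos: [494.8, -43.6, -7.1]
orientation: [3.14, -0.0, 1.652]
force: [2.9, 1.2, -2.1]
finger_gap: 50.9
```

arm_command(series=[[[0,-0.1,-0.3],0,40],[[0,-0.1,-0.3],0,40]])

```text
time: 4.9
ee_pos: [495.3, -50.1, -11.3]
orientation: [-3.138, 0.003, 1.654]
force: [-32.2, 1.0, 72.3]
finger_gap: 51.0
```

```bash
python3 - <<'E'
from h import *
s=arm.sense();print(s['ee_pos'],s['force'],s['finger_gap'])
snap('wrist','w6')
E
```

```text
[495.25573432 -50.08334946 -11.29357896] [-32.22525879   0.95750837  72.30720367] 51.0052132646323
```

View pics/w6.png

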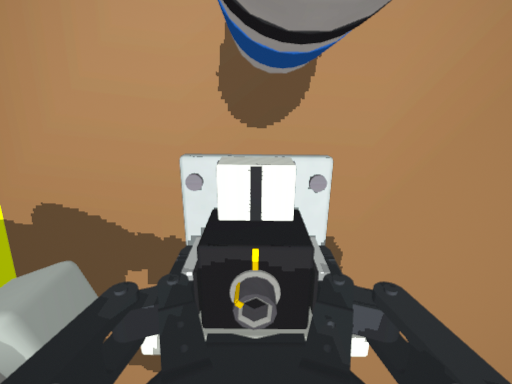

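I repeated the offset by mistake; it counts from the new start of each call. The grip is on the block (gap 51), so I'll undo the extra z to relieve the force.

arm_command(series=[[[0,0,0.3],0,40],[[0,0,0.3],0,40]])

```text
time: 5.2
ee_pos: [495.4, -47.8, -10.0]
orientation: [3.137, 0.001, 1.651]
force: [17.4, -2.3, -34.3]
finger_gap: 50.7
```

arm_command(series=[[[0,0,-0.1],0,40],[[0,0,-0.1],0,40]])

```text
time: 5.45
ee_pos: [495.3, -47.7, -10.2]
orientation: [3.14, -0.0, 1.651]
force: [-2.3, 2.4, 6.2]
finger_gap: 51.0
```

arm_command(series=[[[0.01,-0.15,0],0,40],[[0.025,-0.3,0],0,40],[[0.037,-0.45,0],0,40],[[0.05,-0.6,0],0,40],[[0.05,-0.6,0],0,40]])

```text
time: 6.08
ee_pos: [497.1, -71.6, -10.2]
orientation: [3.14, -0.001, 1.651]
force: [-3.9, 4.0, 6.8]
finger_gap: 50.8
```

```bash
python3 - <<'E'
from h import *
s=arm.sense();print(s['ee_pos'],s['force'],s['finger_gap'])
snap('wrist','w7');snap('top','t7');crop('t7',240,150,420,260,4,'c10')
E
```

```text
[497.13305158 -71.60803033 -10.21504752] [-3.85661188  4.04735423  6.81418881] 50.832274811452386
```

View pics/w7.png

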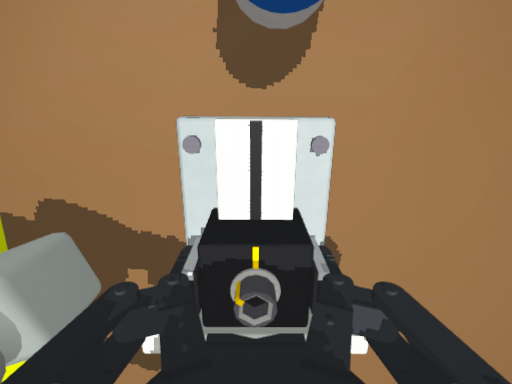

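View pics/c10.png

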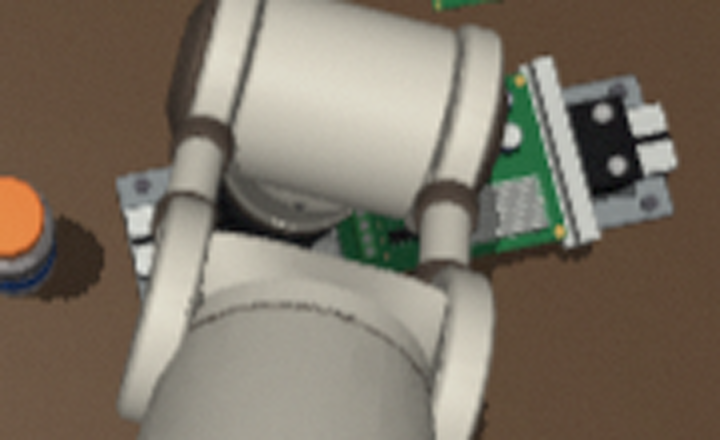

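```bash
python3 - <<'E'
from h import *
for f,h in [('w6',(255.5,309)),('w7',(256,308.5)),('w5',(259,293))]:
    print(f,px(f,*h,73.5), arm.sense()['ee_pos'])
crop('w7',205,230,305,340,6,'c11')
E
```

```text
w6 [495.21468941 -50.60733068  73.5       ] [497.11678466 -71.61901308 -10.22264145]
w7 [496.91075683 -73.14814421  73.5       ] [497.11678466 -71.61901308 -10.22264145]
w5 [494.67784074 -43.80448633  73.5       ] [497.11678466 -71.61901308 -10.22264145]
```

View pics/c11.png

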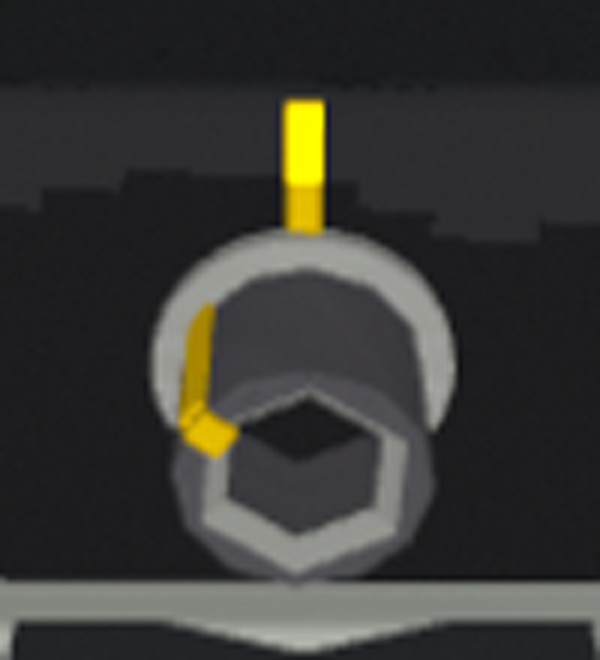

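```bash
python3 - <<'E'
from h import *
P=lambda u,v:px('w7',205+(u+.5)/6-.5,230+(v+.5)/6-.5,73.5)
cs=[P(*q) for q in [(308,385),(403,435),(395,527),(300,573),(205,520),(213,435)]]
c=np.mean(cs,0);print(c)
a=[np.degrees(np.arctan2(*(p-c)[1::-1])) for p in cs];print(a,[x%60 for x in a],[np.linalg.norm(p-c) for p in cs])
m=P(209,432);print(np.degrees(np.arctan2(*(m-c)[1::-1])))
E
```

```text
[496.64180549 -73.7399615   73.5       ]
[np.float64(92.62944072476333), np.float64(33.69150951711053), np.float64(-27.698295822177414), np.float64(-87.399834227661), np.float64(-149.25189276681644), np.float64(153.23127460020837)] [np.float64(32.62944072476333), np.float64(33.69150951711053), np.float64(32.301704177822586), np.float64(32.600165772339), np.float64(30.74810723318356), np.float64(33.231274600208366)] [np.float64(7.976231250320094), np.float64(7.843429909876529), np.float64(7.615229984665563), np.float64(8.13003502571045), np.float64(7.7817750439695885), np.float64(7.37391696165742)]
152.68808985185248
```

arm_command(series=[[[0.005,-0.06,0],0,40],[[0.01,-0.13,0],0,40],[[0.01,-0.13,0],0,40]])

```text
time: 6.55
ee_pos: [497.5, -76.3, -10.2]
orientation: [3.14, -0.001, 1.651]
force: [-3.4, 5.8, 6.0]
finger_gap: 50.8
```

arm_command(series=[[[0.0025,-0.03,0],0,40],[[0.005,-0.06,0],0,40],[[0.005,-0.06,0],0,40]])

```text
time: 6.92
ee_pos: [497.7, -78.5, -10.2]
orientation: [3.14, -0.001, 1.651]
force: [-3.8, 5.4, 7.4]
finger_gap: 50.8
```

arm_command(series=[[[0.0025,-0.03,0],0,40],[[0.005,-0.06,0],0,40],[[0.005,-0.06,0],0,40]])

```text
time: 7.3
ee_pos: [497.8, -80.7, -10.2]
orientation: [3.14, -0.002, 1.651]
force: [-3.6, 7.8, 7.8]
finger_gap: 51.1
```

arm_command(series=[[[0.001,-0.015,0],0,40],[[0.002,-0.03,0],0,40],[[0.002,-0.03,0],0,40]])

```text
time: 7.68
ee_pos: [497.9, -81.8, -10.2]
orientation: [3.14, -0.002, 1.651]
force: [-3.0, 8.0, 7.2]
finger_gap: 50.7
```

arm_command(series=[[[0.001,-0.015,0],0,40],[[0.002,-0.03,0],0,40],[[0.002,-0.03,0],0,40]])

```text
time: 8.05
ee_pos: [497.9, -82.0, -10.2]
orientation: [3.14, -0.004, 1.651]
force: [-4.0, 12.0, 10.0]
finger_gap: 50.8
```

arm_command(series=[[[0.001,-0.015,0],0,40],[[0.001,-0.015,0],0,40]])

```text
time: 8.3
ee_pos: [497.9, -82.0, -10.2]
orientation: [3.14, -0.004, 1.651]
force: [-3.2, 14.7, 10.1]
finger_gap: 51.0
```

```bash
python3 - <<'E'
from h import *
s=arm.sense();print(s['ee_pos'],s['force'],s['finger_gap'])
snap('wrist','w8')
P=lambda u,v,z:px('w8',u,v,z)
print(P(256,308.5,73.5))
snap('top','t8');crop('t8',340,150,420,230,8,'c12')
E
```

```text
[497.89488058 -81.98463141 -10.22674721] [-3.15295221 14.67485075 10.07958412] 50.97468246779137
[497.70974305 -83.82427447  73.5       ]
```

View pics/c12.png

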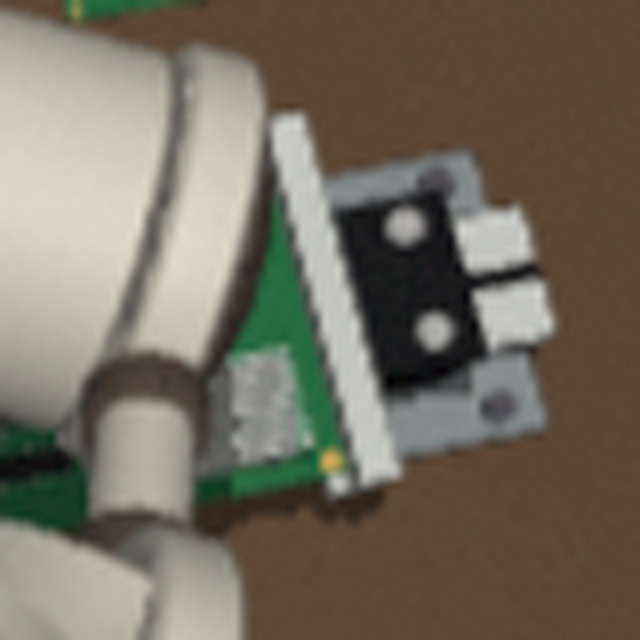

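arm_command(series=[[[0,0,0],0,80],[[0,0,0],0,80],[[0,0,0],0,80],[[0,0.1,1],0,80],[[0,0.3,2.5],0,80]])

```text
time: 9.02
ee_pos: [495.3, -72.4, 88.1]
orientation: [-3.137, -0.002, 1.652]
force: [1.5, 0.5, -0.7]
finger_gap: 80.2
```

arm_command(series=[[[0,0.2,1.4],0,80],[[0,0.2,1.4],0,80],[[0,0.2,1.4],0,80]])

```text
time: 9.4
ee_pos: [496.8, -64.8, 144.1]
orientation: [-3.141, -0.0, 1.653]
force: [-0.8, 0.3, -1.1]
finger_gap: 79.9
```

```bash
python3 - <<'E'
from h import *
s=arm.sense();print(s['ee_pos'],s['orientation'],s['force'],s['finger_gap'])
snap('wrist','w9');crop('w9',190,120,330,300,4,'c13')
E
```

```text
[496.83597195 -64.83801917 144.13339204] [-3.14065258e+00 -2.36971585e-04  1.65254184e+00] [-0.82055115  0.32154932 -1.05589289] 79.88463502037652
```

View pics/c13.png

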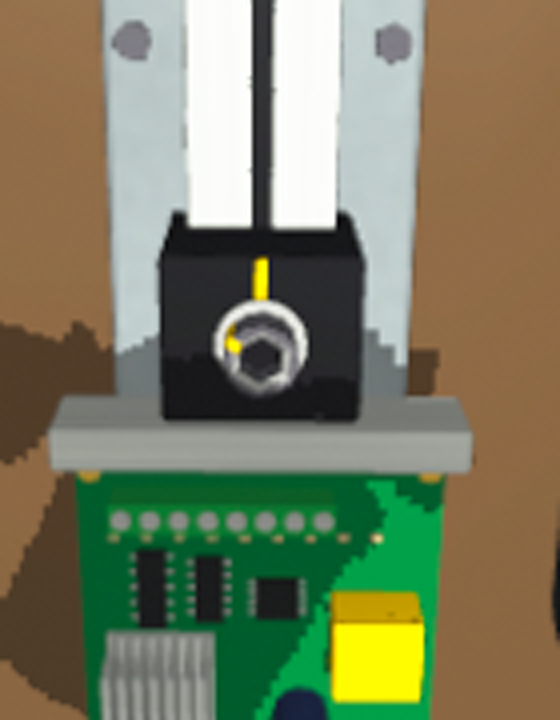

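```bash
python3 - <<'E'
from h import *
crop('w9',235,190,275,225,16,'c14');crop('w8',205,230,305,340,6,'c15')
print(px('w9',190+262.5/4-.4,120+357/4-.4,73.5))
E
```

```text
[497.79512846 -82.62905838  73.5       ]
```

View pics/c14.png

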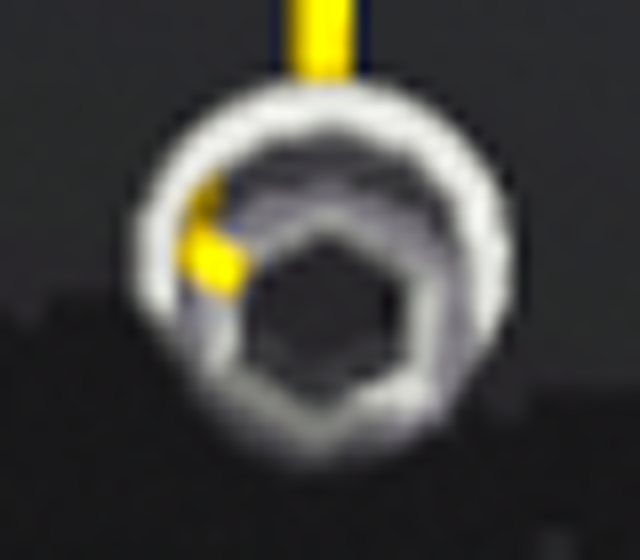

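View pics/c15.png

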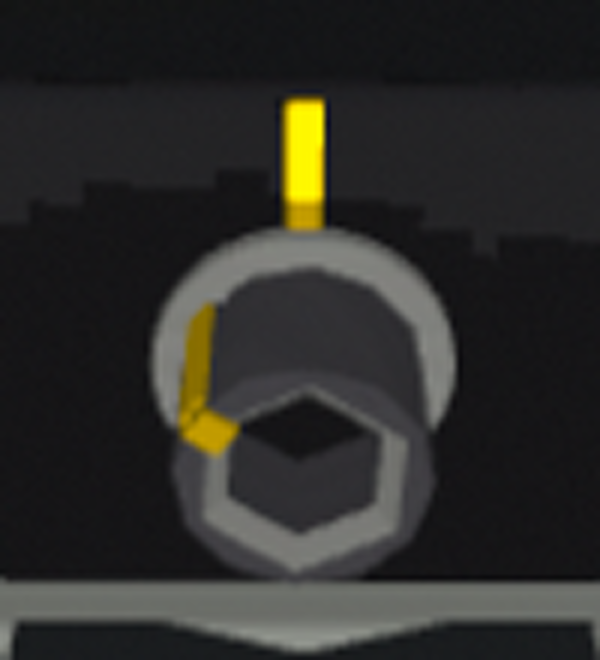

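```bash
python3 - <<'E'
from h import *
print(px('w9',254.7,209.5,73.5),px('w8',255.25,309.4,73.5))
P=lambda u,v:px('w8',205+(u+.5)/6-.5,230+(v+.5)/6-.5,73.5)
# yellow line direction
print(px('w9',190+262/4,120+260/4,60),px('w9',190+261/4,120+298/4,60))
print(P(304,100),P(304,228))
E
```

```text
[497.34251618 -83.34587207  73.5       ] [497.43340505 -84.3072911   73.5       ]
[496.4233661  -62.57942389  60.        ] [496.98824939 -72.52614346  60.        ]
[495.04972768 -54.67019284  73.5       ] [495.8112956  -64.13903446  73.5       ]
```

arm_command(series=[[[0.1,0.5,1.0],-10,50],[[0.2,2,2.1],-20,50],[[0.3,3,2.1],-30,50],[[0.4,4.5,2.1],-40,50],[[0.5,6,2.1],-50,50]])

```text
time: 10.07
ee_pos: [516.2, 168.5, 226.6]
orientation: [-3.139, 0.003, 0.792]
force: [1.3, -1.1, -0.6]
finger_gap: 50.0
```

arm_command(series=[[[0.05,1.8,0],-34.4,50],[[0.05,1.8,0],-34.4,50],[[0.05,1.8,0],-34.4,50],[[0.05,1.8,0],-34.4,50],[[0.05,1.8,0],-34.4,50]])

```text
time: 10.7
ee_pos: [518.3, 238.8, 226.5]
orientation: [3.141, 0.004, 0.199]
force: [0.9, -0.2, -0.7]
finger_gap: 50.0
```

```bash
python3 - <<'E'
from h import *
s=arm.sense();print(s['ee_pos'],s['orientation'],s['force'],s['finger_gap'],s['time'],s['qpos'])
snap('wrist','k1')
E
```

```text
[518.26338762 238.80972032 226.49951501] [3.14140985 0.00408706 0.19856942] [ 0.89551439 -0.19823992 -0.7474425 ] 49.990088080674646 10.7 [ 2.20153274e-01  1.31653561e-01  1.56791548e+00 -9.52900572e-05
  1.44611367e+00  1.59239185e+00]
```

View pics/k1.png

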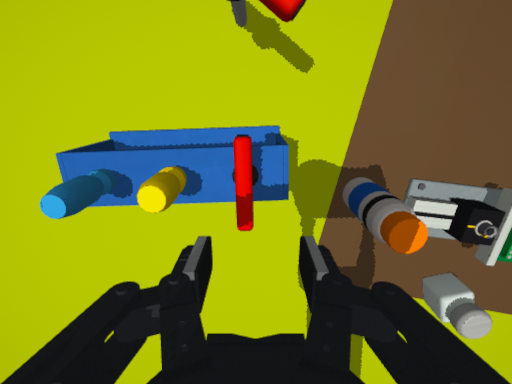

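```bash
python3 - <<'E'
from h import *
crop('k1',200,120,300,240,6,'ck1')
c=load('k1');im=c['im'].astype(int);d=c['d']
m=(im[...,2]>120)&(im[...,1]<70)&(im[...,0]<70);m[:120]=0;m[:,:200]=0;m[:,300:]=0
v,u=np.nonzero(m);P=np.array([px('k1',a,b) for a,b in zip(u,v)])
print(len(P),np.percentile(P[:,2],[5,25,50,75,95]))
T=P[(P[:,2]>161)&(P[:,2]<170)]
r=cv2.minAreaRect(T[:,:2].astype(np.float32));print(len(T),r,T.mean(0))
E
```

```text
1480 [163.58314059 164.89503547 165.47362135 165.98401489 166.673253  ]
1467 ((522.1467895507812, 251.0596466064453), (89.87455749511719, 15.235265731811523), 12.027658462524414) [526.70556558 251.80064234 165.36286767]
```

View pics/ck1.png

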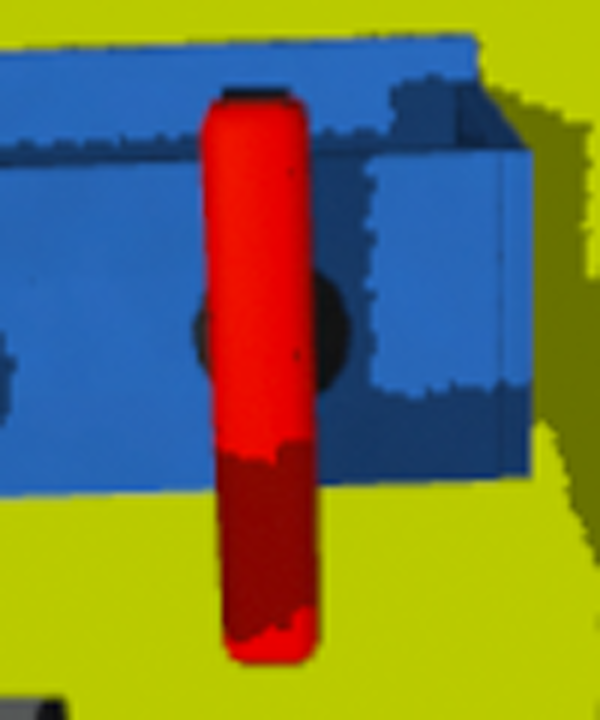

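```bash
python3 - <<'E'
from h import *
s=np.array([518.26,238.81,226.5]);yaw=.1986
R=np.array([[np.cos(yaw),np.sin(yaw)],[-np.sin(yaw),np.cos(yaw)]])
for u,v in [(125,285),(112,292),(140,292),(150,300),(185,270),(200,245),(90,315),(60,345),(20,375),(197,235),(205,237)]:
    p=px('k1',u,v);q=R@(p-s)[:2];print(u,v,q.round(0),(p-s)[2].round(0))
for n,(u,v) in dict(nut=(155,198),drv=(52,207)).items():print(n,px('k1',u,v))
E
```

```text
125 285 [13. 50.] 88.0
112 292 [13. 54.] 92.0
140 292 [11. 45.] 89.0
150 300 [ 7. 41.] 89.0
185 270 [11. 31.] 75.0
200 245 [11. 28.] 53.0
90 315 [12. 56.] 103.0
60 345 [13. 58.] 115.0
20 375 [13. 62.] 124.0
197 235 [-127.   95.] -227.0
205 237 [11. 27.] 44.0
nut [506.81508792 320.77779982 190.71337728]
drv [487.27178187 397.22789167 200.48945692]
```

arm_command(series=[[[0.08,0.1,0],1.7,30],[[0.08,0.1,-0.8],1.7,30],[[0.08,0.1,-1.5],1.7,30],[[0.08,0.1,-1.5],1.7,30]])

```text
time: 11.25
ee_pos: [520.5, 242.8, 166.1]
orientation: [-3.142, 0.006, 0.229]
force: [0.2, -0.6, 0.2]
finger_gap: 30.2
```

```bash
python3 - <<'E'
from h import *
s=arm.sense();print(s['ee_pos'],s['orientation'],s['force'],s['finger_gap'],s['time'])
snap('wrist','k2')
c=load('k2');im=c['im'].astype(int);d=c['d']
m=(im[...,2]>90)&(im[...,1]<50)&(im[...,0]<50);m[:,:180]=0;m[:,340:]=0
v,u=np.nonzero(m);P=np.array([px('k2',a,b) for a,b in zip(u,v)])
T=P[(P[:,2]>161)&(P[:,2]<170)]
r=cv2.minAreaRect(T[:,:2].astype(np.float32));print(len(T),r,T.mean(0))
E
```

```text
[520.50352169 242.81041687 166.05925915] [-3.1415359   0.00584687  0.22889091] [ 0.22754537 -0.6392151   0.22540921] 30.245352600552458 11.25
2485 ((523.4185791015625, 251.14987182617188), (88.19575500488281, 15.564507484436035), 13.012116432189941) [527.58409634 252.02816376 165.30623962]
```

View pics/k2.png

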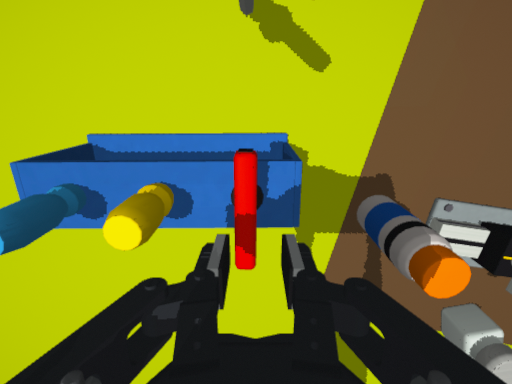

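arm_command(series=[[[0.05,0.21,0],-0.5,30],[[0.05,0.21,0],-0.5,30],[[0.05,0.21,-0.5],-0.5,30],[[0.05,0.21,-0.5],-0.5,30]])

```text
time: 11.8
ee_pos: [523.5, 251.5, 148.0]
orientation: [3.141, 0.002, 0.219]
force: [0.3, -0.2, -1.0]
finger_gap: 29.6
```

```bash
python3 - <<'E'
from h import *
s=arm.sense();print(s['ee_pos'],s['orientation'],s['force'],s['finger_gap'],s['time'])
snap('wrist','k3')
E
```

```text
[523.52801679 251.49486727 148.02200022] [3.14145655e+00 2.31535994e-03 2.19436905e-01] [ 0.27555388 -0.16911135 -0.9516427 ] 29.644546015241048 11.8
```

View pics/k3.png

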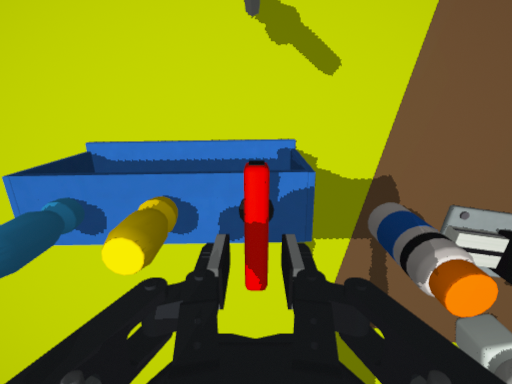

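arm_command(series=[[[-0.02,0,-0.6],0,30],[[-0.02,0,-1.13],0,30],[[-0.02,0,-1.13],0,30]])

```text
time: 12.22
ee_pos: [522.7, 251.4, 103.0]
orientation: [3.142, 0.002, 0.219]
force: [-0.3, 0.1, 0.4]
finger_gap: 30.1
```

```bash
python3 - <<'E'
from h import *
s=arm.sense();print(s['ee_pos'],s['orientation'],s['force'],s['finger_gap'],s['time'])
snap('wrist','k4')
E
```

```text
[522.72176427 251.4001289  102.96005674] [3.14152369e+00 2.42980767e-03 2.19134491e-01] [-0.34194725  0.06782941  0.43941927] 30.054590874329122 12.225
```

View pics/k4.png

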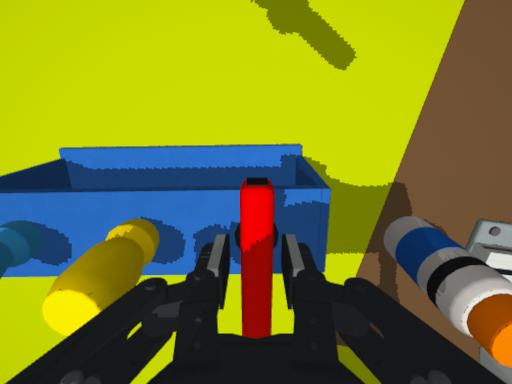

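arm_command(series=[[[0,0,-0.1],0,30],[[0,0,-0.1],0,8],[[0,0,-0.1],0,8],[[0,0,-0.1],0,8],[[0,0,-0.1],0,8]])

```text
time: 12.9
ee_pos: [524.3, 251.6, 100.6]
orientation: [3.141, -0.002, 0.219]
force: [0.4, -0.5, 5.0]
finger_gap: 15.1
```

```bash
python3 - <<'E'
from h import *
s=arm.sense();print(s['ee_pos'],s['orientation'],s['force'],s['finger_gap'],s['time'])
snap('wrist','k5')
E
```

```text
[524.28078267 251.63664835 100.56193553] [ 3.14142456e+00 -1.55369812e-03  2.19056196e-01] [ 0.38248215 -0.45979827  5.04860605] 15.058573944211913 12.9
```

View pics/k5.png

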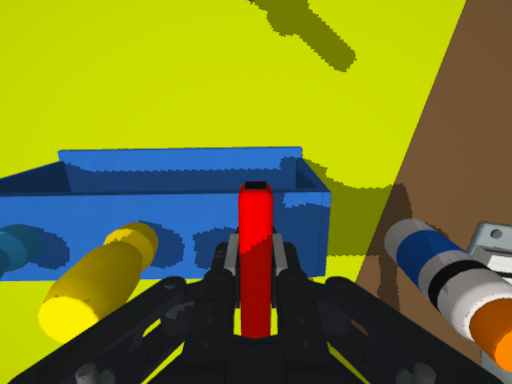

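arm_command(series=[[[0,0,0.3],0,8],[[0,0,0.8],0,8],[[0,0,1.3],0,8],[[0,0,2.0],0,8],[[0,0,2.0],0,8]])

```text
time: 13.58
ee_pos: [525.0, 252.2, 182.0]
orientation: [-3.141, -0.005, 0.219]
force: [-0.7, 1.0, -1.8]
finger_gap: 15.2
```

```bash
python3 - <<'E'
from h import *
s=arm.sense();print(s['ee_pos'],s['orientation'],s['force'],s['finger_gap'],s['time'])
snap('wrist','k6');snap('side','sk6');crop('sk6',120,120,300,300,4,'ck6')
crop('k5',215,160,300,260,7,'ck5')
E
```

```text
[524.99217463 252.16332127 182.03350265] [-3.14124223 -0.0046634   0.21923707] [-0.67274404  0.96195908 -1.79353787] 15.16802365871237 13.575
```

View pics/ck6.png

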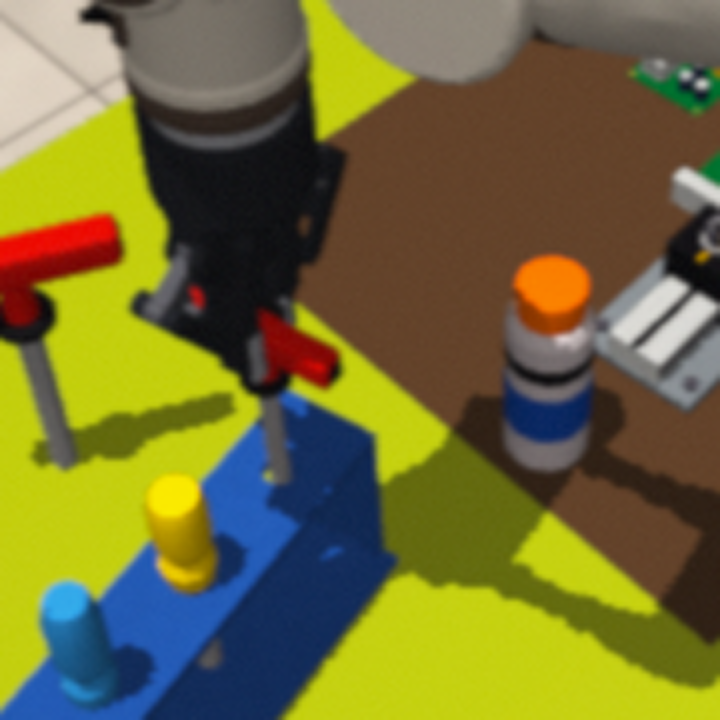

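View pics/k6.png

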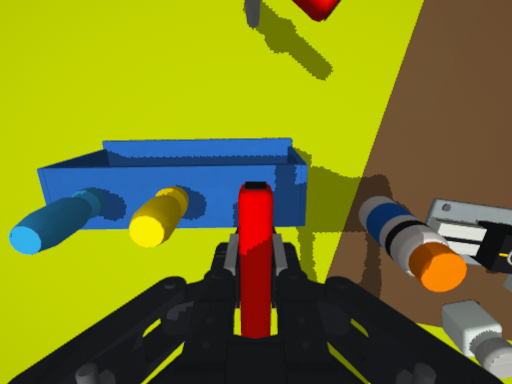

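View pics/ck5.png

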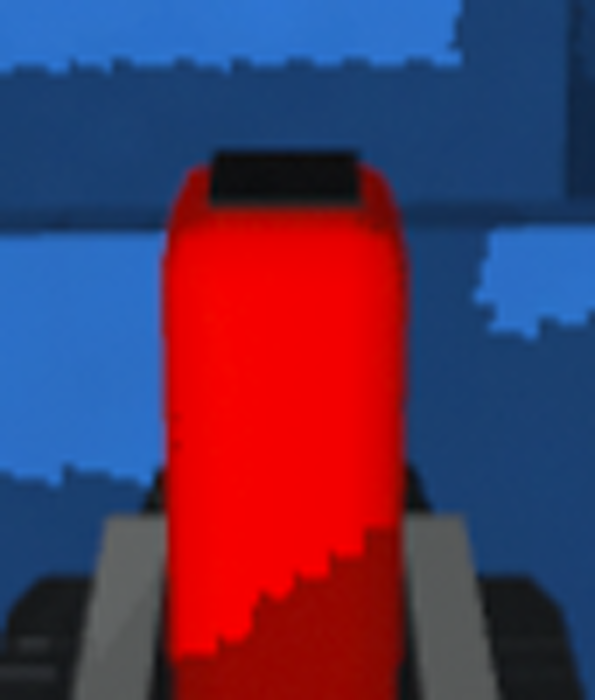

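```bash
python3 - <<'E'
from h import *
d=np.array([np.cos(.219),np.sin(.219)])
e=px('k5',255.3,190,165);print(e,e[:2]-45*d)
e2=px('k6',255.3,189.5,165+81.5);print(e2,e2[:2]-45*d)
for u,v in [(255,192),(255,200),(255,215),(240,215),(270,215),(255,250)]:print(px('k5',u,v),px('k6',u,v))
# key tip from side camera
for nm,(x,y) in dict(ee=(525,252.2),a=(523,251.8)).items():
  for z in (20+81.5,115+81.5,155+81.5):
    q=proj('sk6',[x,y,z]);print(nm,z,(q-[120,120])*4)
E
```

```text
[566.92263169 261.37122978 165.        ] [522.9974481  251.59481703]
[567.65361677 261.84475099 246.5       ] [523.72843318 252.06833824]
[565.39171884 261.16462281 163.06434546] [566.03009931 261.6180922  244.9556697 ]
[563.07994865 260.649879   166.93351199] [563.19617347 260.98602472 247.31241324]
[556.0559658  259.08902733 166.43751009] [556.56236861 259.51026523 247.93422912]
[553.92660533 265.48825872 164.79262992] [554.3018927  265.90581917 245.9709768 ]
[557.30449336 252.56508962 165.96861198] [557.53681677 252.87843287 246.75589448]
[539.02496348 255.30414517 166.39578749] [539.35719712 255.68435374 247.54755188]
ee 101.5 [277.04550406 489.85302746]
ee 196.5 [260.78131831 380.70093119]
ee 236.5 [253.13597001 329.39152002]
a 101.5 [280.05786413 491.6314096 ]
a 196.5 [264.01950223 382.53349003]
a 236.5 [256.47966094 331.2451475 ]
```

arm_command(series=[[[0,0,0.9],0,8],[[0,0,1.8],0,8],[[-0.1,-1.2,1.8],5,8],[[-0.2,-2.4,1.8],10,8],[[-0.3,-3.6,1.8],15,8]])

```text
time: 14.3
ee_pos: [510.3, 106.4, 249.6]
orientation: [-3.14, 0.003, 0.484]
force: [0.6, -0.3, -0.7]
finger_gap: 15.0
```

arm_command(series=[[[-0.1,-1.2,0],4.9,8],[[-0.2,-2.4,0],4.9,8],[[-0.3,-3.6,0],4.9,8],[[-0.36,-4.8,0],4.9,8],[[-0.36,-4.8,0],4.9,8]])

```text
time: 14.92
ee_pos: [496.0, -86.8, 249.6]
orientation: [-3.139, 0.002, 0.562]
force: [-0.4, 0.1, -1.9]
finger_gap: 15.0
```

arm_command(series=[[[0,0,0],0,8],[[0,0,0],0,8]])

```text
time: 15.18
ee_pos: [497.0, -83.2, 251.0]
orientation: [-3.14, 0.0, 0.568]
force: [0.5, -0.8, -1.3]
finger_gap: 14.8
```

```bash
python3 - <<'E'
from h import *
s=arm.sense();print(s['ee_pos'],s['orientation'],s['force'],s['finger_gap'],s['time'])
snap('wrist','m1');snap('side','sm1')
E
```

```text
[496.97922753 -83.155087   250.99399633] [-3.14036700e+00  4.46068590e-04  5.67995093e-01] [ 0.46930823 -0.77171137 -1.32265045] 14.844484284023919 15.175
```

View pics/m1.png

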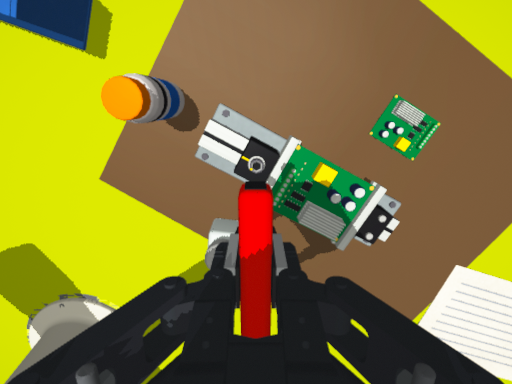

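View pics/sm1.png

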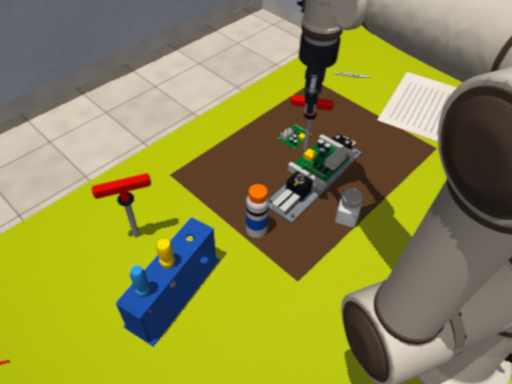

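```bash
python3 - <<'E'
from h import *
crop('m1',240,145,275,182,16,'cm1')
E
```

```text
(no output)
```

View pics/cm1.png

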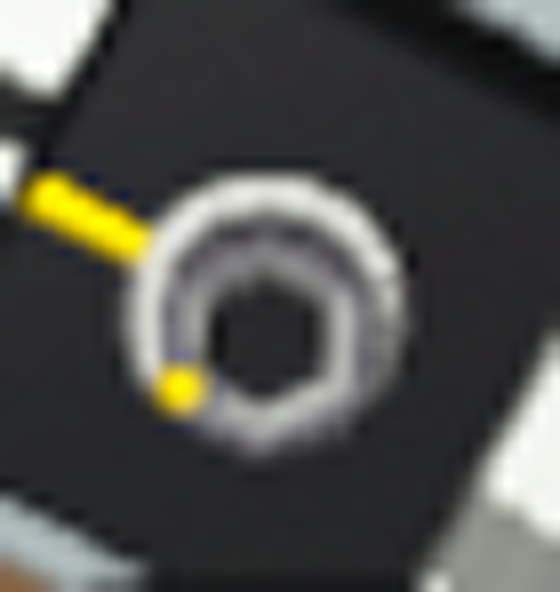

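```bash
python3 - <<'E'
from h import *
p=px('m1',256.2,165.7,73.5);print(p)
# handle end in m1
d=np.array([np.cos(.568),np.sin(.568)]);zt=251+54.4+10
e=px('m1',255.5,189.5,zt);print(e, e[:2]-45*d, zt)
E
```

```text
[497.76071952 -83.6120094   73.5       ]
[534.16685278 -59.21356123 315.4       ] [496.23281781 -83.42118382] 315.4
```

arm_command(series=[[[0.03,-0.01,-1],0,8],[[0.03,-0.01,-1.8],0,8],[[0.03,-0.01,-2.2],0,8],[[0.03,-0.01,-2.2],0,8],[[0.03,-0.01,-2.2],0,8]])

```text
time: 15.9
ee_pos: [499.4, -85.1, 165.3]
orientation: [3.139, -0.002, 0.567]
force: [-0.6, 0.1, -1.0]
finger_gap: 15.3
```

```bash
python3 - <<'E'
from h import *
s=arm.sense();print(s['ee_pos'],s['orientation'],s['force'],s['finger_gap'],s['time'])
snap('wrist','m2');snap('side','sm2');crop('m2',215,190,300,260,8,'cm2');crop('sm2',270,120,350,220,7,'csm2')
e=s['ee_pos']
for z in (20,60,115):
  q=proj('sm2',e+[-.7,-.2,54.4-135+z-20]);print((q-[270,120])*7)
print((proj('sm2',[497.6,-83.7,73.5])-[270,120])*7)
E
```

```text
[499.44819201 -85.05513465 165.26557153] [ 3.13933688e+00 -1.53454785e-03  5.66736564e-01] [-0.58432024  0.07637385 -1.00550105] 15.313778030735904 15.9
[214.56525055 373.10369946]
[226.00306062 294.29812019]
[242.78592298 178.66556627]
[211.09065272 398.2856864 ]
```

View pics/cm2.png

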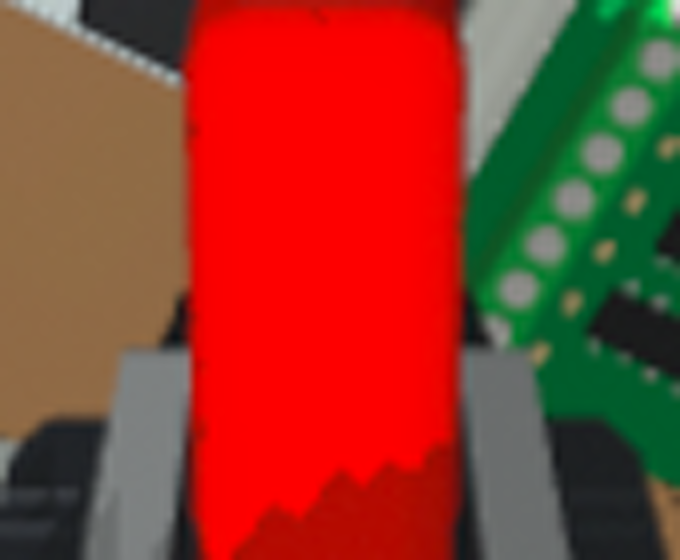

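View pics/csm2.png

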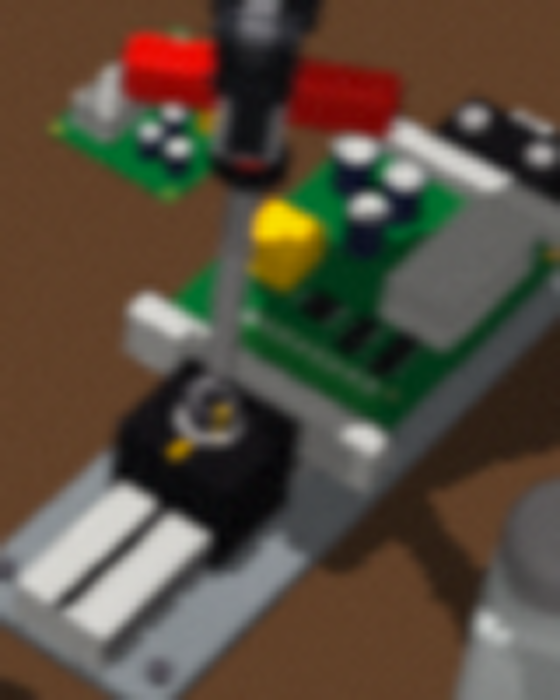

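arm_command(series=[[[0,0,0],0,8],[[0,0,0],0,8]])

```text
time: 16.25
ee_pos: [498.6, -84.9, 164.1]
orientation: [3.141, -0.001, 0.566]
force: [-0.3, -0.4, -1.5]
finger_gap: 15.0
```

```bash
python3 - <<'E'
from h import *
s=arm.sense();print(s['ee_pos'],s['orientation'],s['time'])
snap('side','sm3');crop('sm3',285,140,325,200,12,'csm3')
e=s['ee_pos'];f=lambda p:(proj('sm3',p)-[285,140])*12
tip=e+np.array([-1.1,-.7,54.4-135])
print('tip',f(tip),'coll',f(tip+[0,0,100]),'screw',f([497.6,-83.7,73.5]))
b=f([497,-83,80]);print(f([498,-83,80])-b,f([497,-82,80])-b,f([497,-83,81])-b)
E
```

```text
[498.64296593 -84.88754373 164.11768988] [ 3.14092199e+00 -5.12348314e-04  5.66386850e-01] 16.25
tip [192.73647563 405.59115195] coll [244.16678794  54.06309337] screw [181.86969037 442.7754624 ]
[-3.65797819 -2.52256982] [-3.13259824  2.47649944] [ 0.47492738 -3.26863097]
```

View pics/csm3.png

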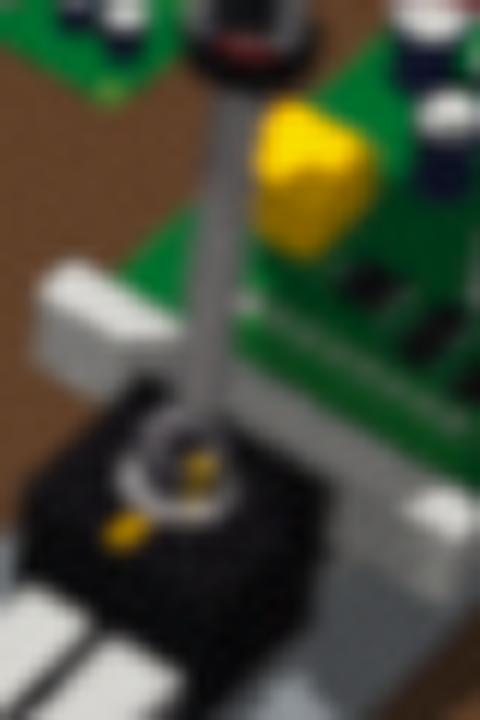

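```bash
python3 - <<'E'
from h import *
crop('sm3',290,145,320,187,14,'csm4')
snap('top','tm3');crop('tm3',240,150,400,260,5,'ctm3')
im=load('sm3')['im'].astype(int)
for v in range(148,178,3):
    print(v,[int(im[v,u].mean()) for u in range(296,314)])
f=lambda p:proj('sm3',p)
e=arm.sense()['ee_pos'];tip=e+np.array([-1.1,-.7,54.4-135])
for z in (0,20,40,60,80,100):print(z,f(tip+[0,0,z]))
E
```

```text
148 [65, 64, 67, 65, 66, 66, 66, 68, 70, 67, 62, 70, 86, 93, 86, 71, 59, 52]
151 [67, 68, 66, 69, 67, 68, 72, 79, 84, 89, 109, 138, 153, 156, 156, 154, 149, 140]
154 [67, 67, 67, 68, 68, 70, 77, 83, 84, 88, 108, 125, 132, 119, 106, 107, 111, 104]
157 [67, 66, 66, 66, 70, 80, 92, 93, 86, 83, 82, 76, 77, 79, 82, 82, 75, 70]
160 [65, 63, 57, 54, 70, 85, 96, 98, 87, 72, 55, 51, 55, 65, 68, 59, 48, 37]
163 [70, 53, 53, 59, 76, 90, 98, 93, 86, 77, 61, 40, 29, 24, 27, 30, 28, 26]
166 [202, 190, 165, 128, 102, 97, 99, 90, 85, 85, 78, 67, 63, 51, 43, 36, 29, 26]
169 [106, 106, 105, 101, 97, 98, 96, 87, 73, 56, 44, 36, 36, 41, 45, 51, 61, 61]
172 [28, 22, 39, 66, 89, 98, 92, 89, 99, 104, 101, 93, 84, 67, 53, 40, 35, 37]
175 [46, 77, 90, 84, 76, 72, 65, 54, 54, 72, 86, 96, 104, 105, 104, 100, 95, 85]
0 [301.10249076 173.92543647]
20 [301.91412804 168.38332921]
40 [302.74783886 162.69049705]
60 [303.60453611 156.84070647]
80 [304.48518375 150.82737542]
100 [305.39080035 144.64354862]
```

View pics/csm4.png

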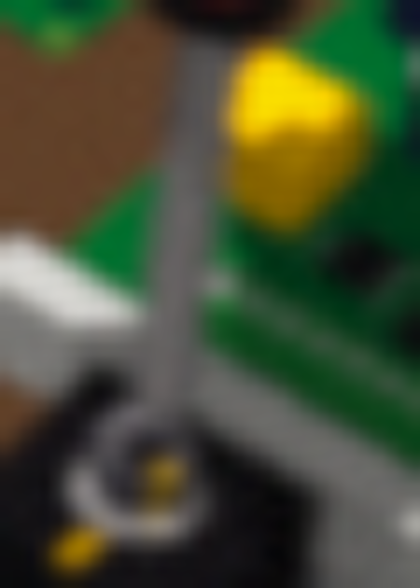

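View pics/ctm3.png

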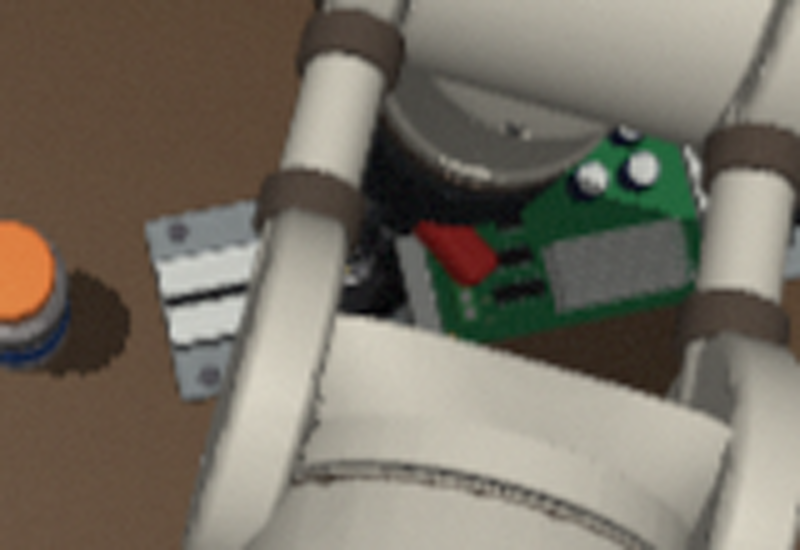

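```bash
python3 - <<'E'
from h import *
for f,yaw in (('k5',.219),('k6',.219),('m1',.568),('m2',.567)):
    c=load(f);im=c['im'].astype(int)
    P=[]
    for v in range(196,330,2):
        for u in range(248,264,2):
            if im[v,u,2]>90 and im[v,u,1]<60: P.append(px(f,u,v))
    P=np.array(P);s=P[:,0]*np.cos(yaw)+P[:,1]*np.sin(yaw);t=-P[:,0]*np.sin(yaw)+P[:,1]*np.cos(yaw)
    A=np.c_[s-s.mean(),t-t.mean(),np.ones(len(s))];k=np.linalg.lstsq(A,P[:,2],rcond=None)[0]
    r=P[:,2]-A@k;print(f,len(P),k,r.std(),s.min(),s.max())
c=load('m2');s=arm.sense()
R=c['R'];print('cam tilt',R[2])
E
```

```text
k5 536 [ 3.48517531e-02 -1.76198710e-02  1.66066320e+02] 4.841810353351962 535.6623243877923 646.1713399078452
k6 536 [ 9.96049054e-02 -1.93799663e-02  2.47969696e+02] 8.178492885704763 535.937609906868 646.4424062779532
m1 536 [-1.45396220e-03 -1.05651794e-03  3.16244063e+02] 0.5438315785827471 343.3349521937173 416.12163402670524
m2 536 [1.26992857e-01 4.45102124e-02 2.31370549e+02] 9.329801668666434 344.6620354963392 455.480715950948
cam tilt [-0.26169056 -0.16959524 -0.95013447]
```

```bash
python3 - <<'E'
from h import *
for f,yaw in (('k5',.219),('k6',.219),('m1',.568),('m2',.567)):
    c=load(f);im=c['im'].astype(int)
    P=np.array([px(f,u,v) for v in range(196,334,2) for u in range(248,265,2) if im[v,u,2]>90 and im[v,u,1]<60])
    for i in range(3):
        s=P[:,0]*np.cos(yaw)+P[:,1]*np.sin(yaw);t=-P[:,0]*np.sin(yaw)+P[:,1]*np.cos(yaw)
        A=np.c_[s-np.median(s),np.ones(len(s))]
        if i==0: r=P[:,2]-np.median(P[:,2])
        else:
            k=np.linalg.lstsq(A,P[:,2],rcond=None)[0]; r=P[:,2]-A@k
        P=P[abs(r)<(5 if i==0 else 2)] if i<2 else P
    print(f,len(P),k,r.std(),s.min(),s.max())
E
```

```text
k5 620 [9.58229435e-04 1.65849950e+02] 0.5236332714156674 532.3151951768592 607.9772392773632
k6 618 [2.55381871e-03 2.47328440e+02] 0.5369568998789745 533.5067667981451 608.6479835825735
m1 621 [-1.33292640e-03  3.16239247e+02] 0.545938035071244 340.3433649259664 416.12163402670524
m2 617 [6.97734000e-04 2.30530551e+02] 0.5767679189595487 341.30803487232174 417.0709795561199
```

arm_command(series=[[[0.017,0.057,0],0,8],[[0.017,0.057,0],0,8],[[0.017,0.057,0],0,8]])

```text
time: 16.73
ee_pos: [499.1, -82.4, 163.6]
orientation: [-3.142, 0.0, 0.567]
force: [0.1, 0.7, -1.3]
finger_gap: 14.7
```

arm_command(series=[[[0,0,-0.1],0,8],[[0,0,-0.2],0,8],[[0,0,-0.25],0,8],[[0,0,-0.25],0,8],[[0,0,-0.25],0,8]])

```text
time: 17.35
ee_pos: [499.1, -82.5, 153.8]
orientation: [3.141, -0.0, 0.566]
force: [-0.1, 0.0, -1.2]
finger_gap: 14.9
```

arm_command(series=[[[0,0,-0.03],0,8],[[0,0,-0.06],0,8],[[0,0,-0.06],0,8]])

```text
time: 17.73
ee_pos: [499.0, -82.5, 151.1]
orientation: [-3.141, 0.0, 0.566]
force: [0.5, -0.6, -2.5]
finger_gap: 15.5
```

```bash
python3 - <<'E'
from h import *
snap('side','sm5');crop('sm5',285,140,325,200,12,'csm5')
E
```

```text
(no output)
```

View pics/csm5.png

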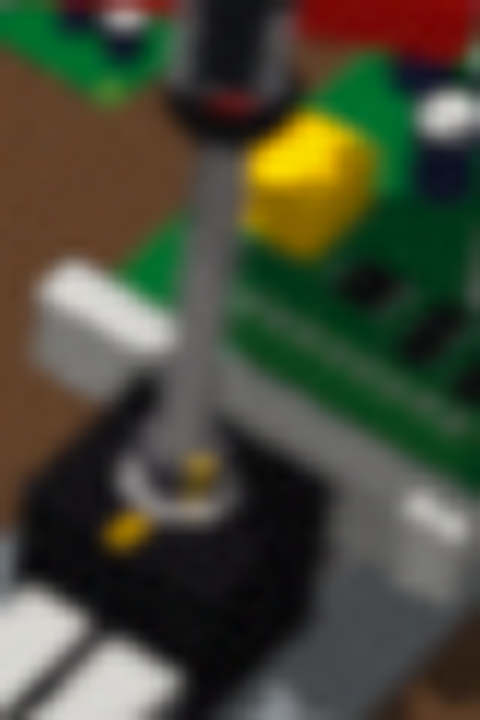

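arm_command(series=[[[0,0,-0.025],0,8],[[0,0,-0.05],0,8],[[0,0,-0.05],0,8]])

```text
time: 18.15
ee_pos: [499.0, -82.4, 149.1]
orientation: [-3.141, 0.0, 0.566]
force: [0.1, 0.2, -0.7]
finger_gap: 15.3
```

arm_command(series=[[[0,0,-0.025],0,8],[[0,0,-0.05],0,8],[[0,0,-0.05],0,8]])

```text
time: 18.52
ee_pos: [499.0, -82.4, 147.1]
orientation: [-3.141, 0.0, 0.566]
force: [0.3, -0.7, -1.8]
finger_gap: 15.1
```

arm_command(series=[[[0,0,-0.025],0,8],[[0,0,-0.05],0,8],[[0,0,-0.05],0,8]])

```text
time: 18.9
ee_pos: [499.0, -82.5, 145.1]
orientation: [-3.141, 0.0, 0.566]
force: [0.2, 0.1, -2.2]
finger_gap: 15.0
```

arm_command(series=[[[0,0,-0.015],0,8],[[0,0,-0.03],0,8],[[0,0,-0.03],0,8]])

```text
time: 19.27
ee_pos: [499.5, -82.6, 144.9]
orientation: [3.141, -0.001, 0.566]
force: [-1.0, 0.8, 4.5]
finger_gap: 15.4
```

arm_command(series=[[[0,0,-0.015],0,8],[[0.002,-0.006,-0.015],-6,8],[[0.004,-0.012,-0.015],-12,8],[[0.006,-0.019,-0.015],-20,8],[[0.006,-0.019,-0.015],-20,8]])

```text
time: 19.9
ee_pos: [499.9, -83.4, 144.8]
orientation: [3.141, -0.001, 0.216]
force: [-1.3, 1.2, 8.7]
finger_gap: 14.9
```

```bash
python3 - <<'E'
from h import *
s=arm.sense();print(s['ee_pos'],s['orientation'],s['force'],s['ft_torque'])
snap('side','sm6');crop('sm6',275,120,335,200,9,'csm6')
snap('wrist','m6')
E
```

```text
[499.91777075 -83.35626678 144.7932589 ] [ 3.14091784e+00 -1.33310792e-03  2.16388814e-01] [-1.33166675  1.17023908  8.70870491] [0.36716073 0.61375559 0.06230327]
```

View pics/csm6.png

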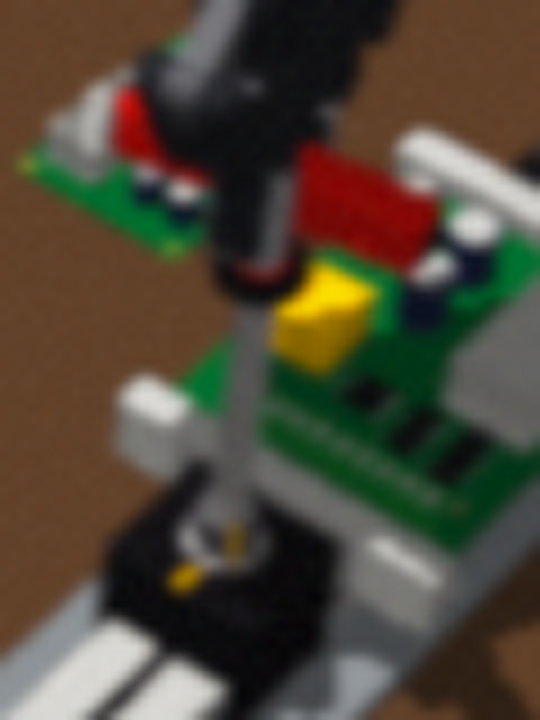

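View pics/m6.png

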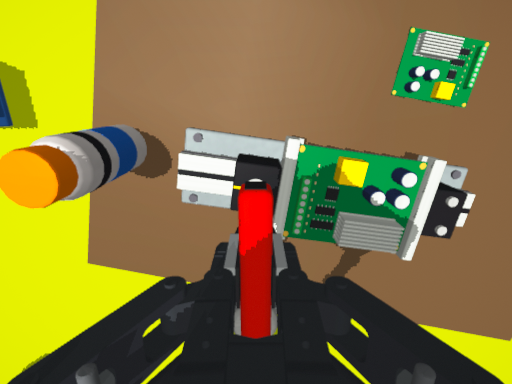

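arm_command(series=[[[0.001,-0.007,0],-8,8],[[0.001,-0.014,0],-16,8],[[0.0,-0.021,0],-24,8],[[0.0,-0.021,0],-24,8]])

```text
time: 20.5
ee_pos: [500.0, -84.2, 144.8]
orientation: [-3.141, -0.002, -0.203]
force: [-1.8, 0.9, 8.0]
finger_gap: 15.1
```

```bash
python3 - <<'E'
from h import *
s=arm.sense();print(s['ee_pos'],s['orientation'],s['force'],s['ft_torque'])
E
```

```text
[500.0005702  -84.15095247 144.8142171 ] [-3.14147497e+00 -1.71500331e-03 -2.02556087e-01] [-1.80901553  0.93097136  8.02818063] [0.40124625 0.46501354 0.04184394]
```

arm_command(series=[[[-0.002,-0.006,0],-7,8],[[-0.004,-0.012,0],-14,8],[[-0.004,-0.015,0],-17,8],[[-0.004,-0.015,0],-17,8]])

```text
time: 21.0
ee_pos: [499.8, -84.7, 144.8]
orientation: [-3.141, -0.002, -0.499]
force: [-1.8, 0.9, 8.0]
finger_gap: 15.0
```

```bash
python3 - <<'E'
from h import *
s=arm.sense();print(s['ee_pos'],s['orientation'],s['force'],s['ft_torque'])
E
```

```text
[499.8423468  -84.67894749 144.7805827 ] [-3.14090141e+00 -1.55322794e-03 -4.98504320e-01] [-1.78901146  0.88446984  8.02825674] [0.45195234 0.52833867 0.05049434]
```

arm_command(series=[[[0,-0.002,0],-3,8],[[0,-0.002,0],-3,8]])

```text
time: 21.25
ee_pos: [499.9, -84.8, 144.8]
orientation: [-3.141, -0.002, -0.551]
force: [-0.3, 1.5, 7.6]
finger_gap: 15.2
```

```bash
python3 - <<'E'
from h import *
s=arm.sense();print(s['ee_pos'],s['orientation'],s['force'],s['ft_torque'])
E
```

```text
[499.86773837 -84.76929188 144.81495317] [-3.14080114e+00 -1.57907525e-03 -5.50877037e-01] [-0.26808442  1.51742106  7.55294039] [0.43770496 0.4843432  0.01040059]
```

Turned 64° with torque still low. I'll continue in small steps until the torque rises.

arm_command(series=[[[0,-0.002,0],-2,8],[[0,-0.003,0],-4,8],[[0,-0.003,0],-4,8]])

```text
time: 21.62
ee_pos: [499.8, -84.9, 144.8]
orientation: [-3.141, -0.001, -0.621]
force: [-2.5, 1.4, 7.6]
finger_gap: 14.8
```

```bash
python3 - <<'E'
from h import *
s=arm.sense();print(s['ee_pos'],s['orientation'],s['force'],s['ft_torque'])
snap('side','sm7');crop('sm7',275,150,335,200,12,'csm7')
snap('wrist','m7');crop('m7',180,120,320,220,5,'cm7')
E
```

```text
[499.84335166 -84.88999539 144.78903045] [-3.14070882e+00 -1.43099079e-03 -6.20584169e-01] [-2.5033033   1.39636721  7.60876324] [0.49916643 0.51117395 0.04759145]
```

View pics/csm7.png

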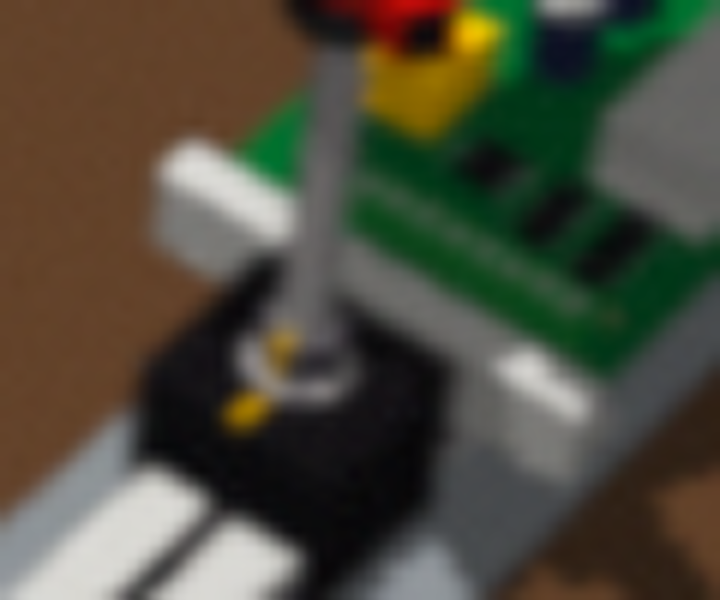

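View pics/cm7.png

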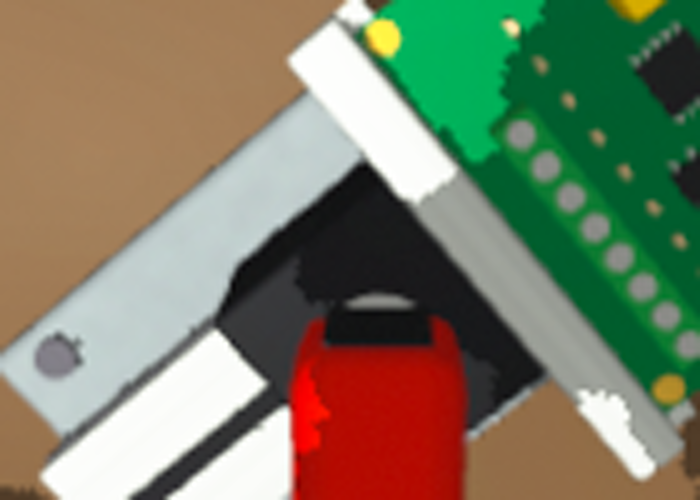

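arm_command(series=[[[0,-0.002,0],-3,8],[[0,-0.002,0],-3,8],[[0,-0.002,0],-3,8]])

```text
time: 22.1
ee_pos: [499.8, -84.9, 144.8]
orientation: [-3.141, -0.001, -0.673]
force: [-2.3, 1.4, 8.0]
finger_gap: 15.0
```

```bash
python3 - <<'E'
from h import *
s=arm.sense();print(s['ee_pos'],s['orientation'],s['force'],s['ft_torque'])
E
```

```text
[499.83400344 -84.94026251 144.81072416] [-3.14062949e+00 -1.37322835e-03 -6.72597860e-01] [-2.25538283  1.36390578  8.04122765] [0.41274493 0.47771179 0.05363012]
```

arm_command(series=[[[0,-0.002,0],-3,8],[[0,-0.002,0],-3,8],[[0,-0.002,0],-3,8]])

```text
time: 22.48
ee_pos: [499.8, -85.0, 144.8]
orientation: [-3.141, -0.001, -0.725]
force: [-1.8, 0.8, 7.4]
finger_gap: 15.1
```

```bash
python3 - <<'E'
from h import *
s=arm.sense();print(s['ee_pos'],s['orientation'],s['force'],s['ft_torque'],s['qpos'])
E
```

```text
[499.79454907 -85.01565723 144.79946191] [-3.14064406e+00 -1.24484594e-03 -7.24899627e-01] [-1.83577538  0.78949944  7.36372908] [0.49847714 0.53769942 0.0584522 ] [-4.07605993e-01  2.64849637e-02  1.84409564e+00  5.37042388e-04
  1.26953342e+00  1.88793039e+00]
```

```bash
python3 - <<'E'
from h import *
snap('side','sm8');crop('sm8',285,155,320,195,18,'csm8')
f=lambda p:(proj('sm8',p)-[285,155]+.5)*18-.5
H=np.array([497.6,-83.7,73.5]);print('c',f(H))
for a in (152.5,130,120,110,105,100,95,90,85):
    r=np.radians(a);print(a,f(H+[8.5*np.cos(r),8.5*np.sin(r),0]))
r=np.radians(94.7);print('line',f([497.6+12*np.cos(r),-83.7+12*np.sin(r),60]),f([497.6+21*np.cos(r),-83.7+21*np.sin(r),60]))
E
```

```text
c [281.30453556 402.6631936 ]
152.5 [304.23030452 445.89462605]
130 [280.68945296 447.65907131]
120 [270.03678454 446.21132049]
110 [259.73228754 443.43498612]
105 [254.81039027 441.5741032 ]
100 [250.09297368 439.41663197]
95 [245.61624554 436.97939007]
90 [241.41448709 434.28135135]
85 [237.51978578 431.34348846]
line [221.43293773 515.90086672] [183.25202284 552.41177856]
```

View pics/csm8.png

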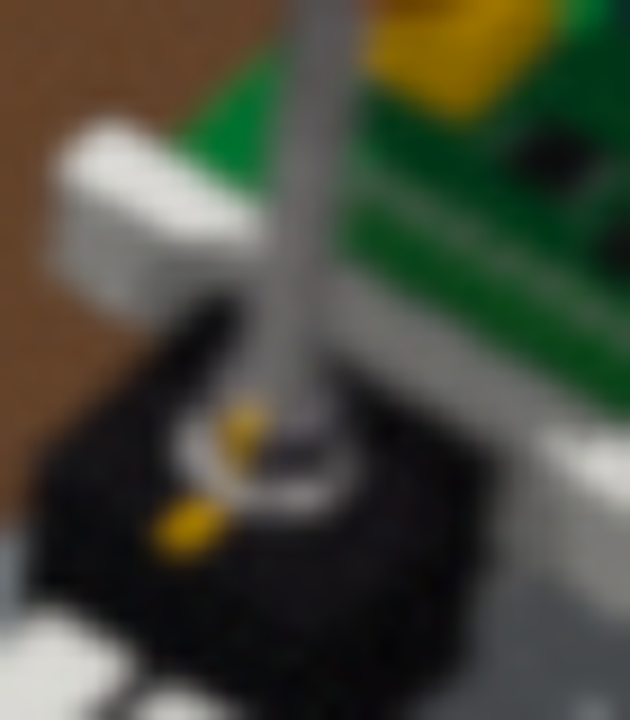

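arm_command(series=[[[0,-0.002,0],-3,8],[[0,-0.002,0],-3,8],[[0,-0.002,0],-3,8]])

```text
time: 22.9
ee_pos: [499.8, -85.1, 144.8]
orientation: [-3.141, -0.001, -0.777]
force: [-0.6, 1.6, 7.9]
finger_gap: 14.8
```

```bash
python3 - <<'E'
from h import *
s=arm.sense();print(s['ee_pos'],s['orientation'],s['force'],s['ft_torque'],s['qpos'][5],s['tau'][5])
E
```

```text
[499.76165498 -85.11036484 144.79216242] [-3.14064797e+00 -1.13066894e-03 -7.77275445e-01] [-0.64287794  1.56606634  7.87093546] [0.45477036 0.52986899 0.03365091] 1.9401435450850921 0.06332975579425693
```

arm_command(series=[[[0,-0.002,0],-3,8],[[0,-0.002,0],-3,8],[[0,-0.002,0],-3,8]])

```text
time: 23.28
ee_pos: [499.8, -85.2, 144.8]
orientation: [-3.141, -0.001, -0.83]
force: [-1.8, 2.2, 7.9]
finger_gap: 15.2
```

```bash
python3 - <<'E'
from h import *
s=arm.sense();print(s['ee_pos'],s['orientation'],s['force'],s['ft_torque'],s['qpos'][5],s['tau'][5])
snap('side','sm9');crop('sm9',285,155,320,195,18,'csm9')
c=load('sm9')
for f in ('sm5','sm6','sm7','sm8','sm9'):
    im=load(f)['im'].astype(int);m=(im[...,2]>90)&(im[...,1]>60)&(im[...,0]<60)&(im[...,2]>im[...,1]+20);
    sub=m[172:183,294:306];v,u=np.nonzero(sub);w=(im[172:183,294:306,2]-im[172:183,294:306,0])[sub]
    print(f,len(u),(u*w).sum()/w.sum()+294,(v*w).sum()/w.sum()+172)
E
```

```text
[499.78343576 -85.16837346 144.83136297] [-3.14053653e+00 -1.11532108e-03 -8.29604593e-01] [-1.79247661  2.15404105  7.87318415] [0.45202344 0.59326894 0.06073228] 1.9923476107723774 0.0704826065339148
sm5 2 301.0 178.50335570469798
sm6 0 nan nan
sm7 3 298.0 178.86666666666667
sm8 3 298.0 178.88
sm9 3 298.0 178.89285714285714<stdin>:8: RuntimeWarning: invalid value encountered in scalar divide
```

View pics/csm9.png

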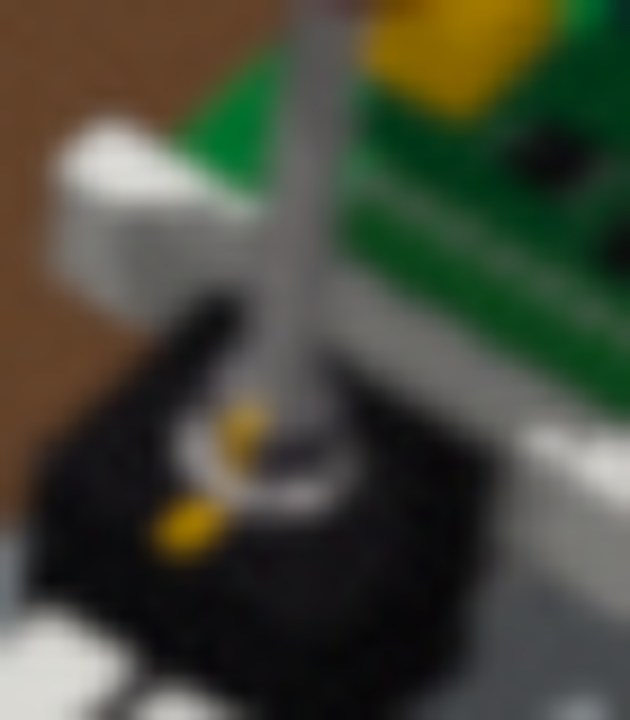

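```bash
python3 - <<'E'
from h import *
snap('wrist','m9')
e=np.abs(load('sm8')['im'][170:186,292:306].astype(int)-load('sm7')['im'][170:186,292:306]).mean();e2=np.abs(load('sm8')['im'][170:186,292:306].astype(int)-load('sm9')['im'][170:186,292:306]).mean();print(e,e2)
for a,b in (('sm7','sm8'),('sm8','sm9')):
    A=load(a)['im'][:,:,2].astype(int)-load(a)['im'][:,:,0];B=load(b)['im'][:,:,2].astype(int)-load(b)['im'][:,:,0]
    print(A[175:182,295:303].tolist());print(B[175:182,295:303].tolist())
E
```

```text
3.0788690476190474 1.8020833333333333
[[-1, -2, 2, 2, 3, 2, 1, 1], [-1, -1, 4, 11, 9, 5, 2, 1], [1, 7, 26, 46, 36, 11, 2, 0], [3, 14, 62, 94, 63, 16, 0, -1], [4, 13, 58, 84, 43, 7, 0, -1], [4, 14, 46, 62, 22, 1, -2, -1], [5, 13, 29, 33, 9, 0, 1, 1]]
[[0, -1, 0, 1, 2, 2, 1, 2], [0, 0, 6, 10, 11, 4, 3, 0], [0, 5, 23, 45, 36, 12, 3, 1], [3, 15, 64, 94, 62, 15, 2, -1], [5, 15, 67, 92, 42, 7, -1, 0], [3, 15, 49, 64, 22, 0, -1, 1], [5, 13, 29, 31, 10, 0, 1, 2]]
[[0, -1, 0, 1, 2, 2, 1, 2], [0, 0, 6, 10, 11, 4, 3, 0], [0, 5, 23, 45, 36, 12, 3, 1], [3, 15, 64, 94, 62, 15, 2, -1], [5, 15, 67, 92, 42, 7, -1, 0], [3, 15, 49, 64, 22, 0, -1, 1], [5, 13, 29, 31, 10, 0, 1, 2]]
[[-2, -1, 0, 1, 2, 3, 2, 1], [-2, -1, 4, 11, 11, 4, 3, 2], [0, 6, 23, 46, 37, 12, 2, 1], [2, 14, 63, 94, 63, 16, 1, 0], [4, 16, 67, 91, 41, 7, 0, -1], [4, 15, 52, 67, 23, 0, -2, -1], [6, 15, 34, 37, 13, 2, 1, 1]]
```

View pics/m9.png

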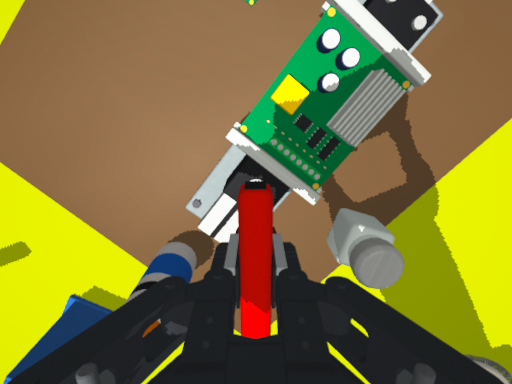

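arm_command(series=[[[0,0,0.03],3,8],[[0,0,0.15],3,8],[[0,0,0.4],3,8],[[0,0,0.4],3,8]])

```text
time: 23.88
ee_pos: [500.1, -85.9, 161.2]
orientation: [-3.141, -0.003, -0.778]
force: [-0.2, -0.4, -0.6]
finger_gap: 14.9
```

```bash
python3 - <<'E'
from h import *
s=arm.sense();print(s['ee_pos'],s['orientation'],s['force'],s['ft_torque'])
snap('side','sm10');crop('sm10',275,110,335,200,8,'csm10')
snap('wrist','m10')
c=load('m10');im=c['im'];m=((im[...,2]>90)&(im[...,1]<60)&(im[...,0]<60)).astype(np.uint8)
E
```

```text
[500.06121953 -85.85127494 161.16935492] [-3.14102591e+00 -2.76289233e-03 -7.77932797e-01] [-0.21416444 -0.42883946 -0.59412341] [-0.03960911 -0.02799104 -0.00869875]
```

View pics/csm10.png

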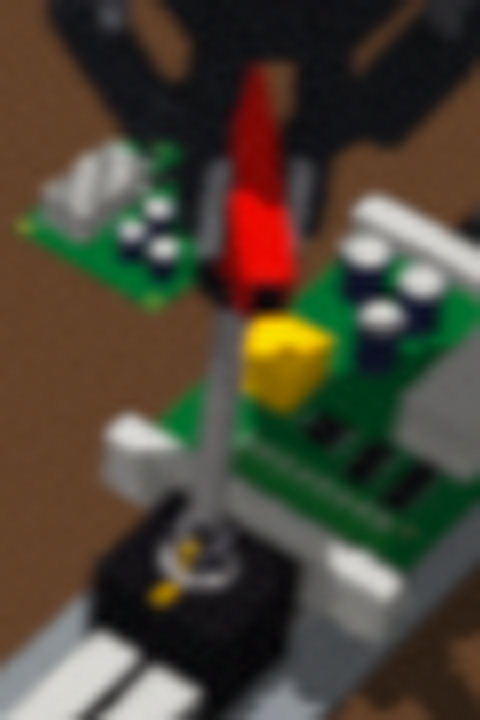

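View pics/m10.png

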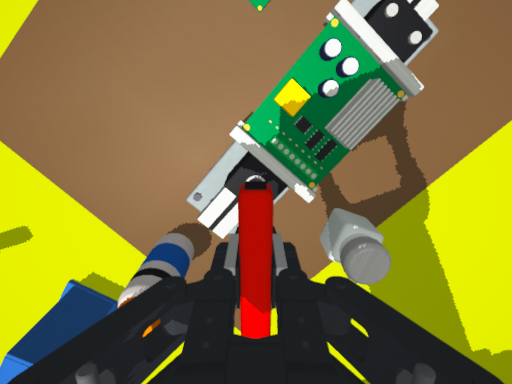

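arm_command(series=[[[0,0,1],0,8],[[0,0,2.25],10,8],[[0,0,2.25],20,8],[[0,0.5,2.25],30,8],[[0,0.8,2.25],40,8]])

```text
time: 24.6
ee_pos: [499.0, -52.7, 249.6]
orientation: [3.142, 0.0, -0.074]
force: [-1.4, -0.3, -1.6]
finger_gap: 15.1
```

```bash
python3 - <<'E'
from h import *
s=arm.sense();print(s['ee_pos'],s['orientation'],s['force'],s['finger_gap'])
snap('wrist','m11');crop('m11',190,110,350,230,5,'cm11')
E
```

```text
[498.99378371 -52.7225186  249.55164873] [ 3.14158323e+00  9.49080047e-05 -7.37746823e-02] [-1.43959132 -0.26290894 -1.56873393] 15.061584963154239
```

View pics/cm11.png

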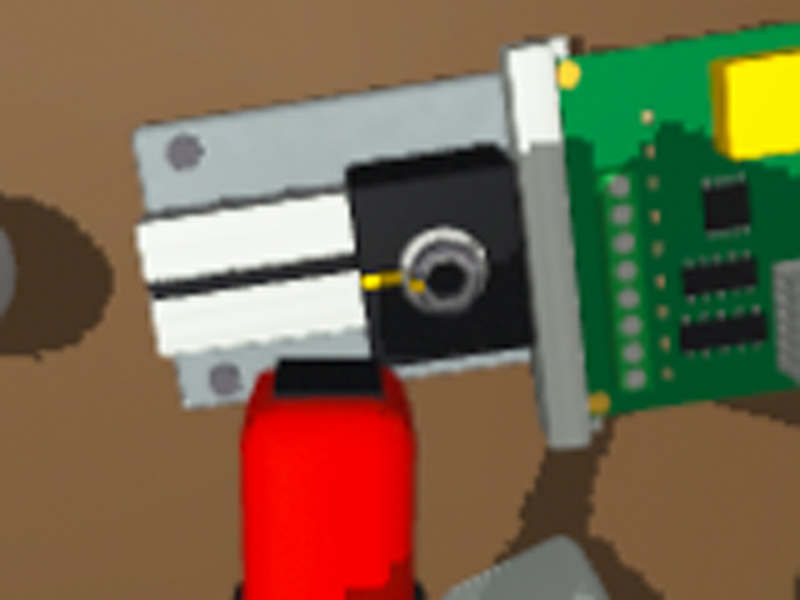

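```bash
python3 - <<'E'
from h import *
crop('m11',258,148,294,180,20,'cm12')
E
```

```text
(no output)
```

View pics/cm12.png

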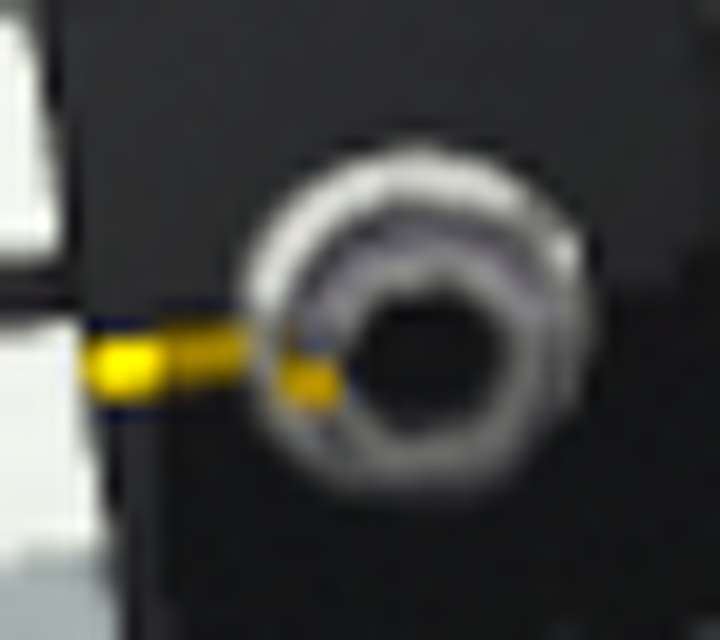

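```bash
python3 - <<'E'
from h import *
def A(f,o,s,c,m):
    g=lambda q:px(f,o[0]+(q[0]+.5)/s-.5,o[1]+(q[1]+.5)/s-.5,73.5)
    a,b=g(c),g(m);print(f,a,b,np.degrees(np.arctan2(*(b-a)[1::-1])),np.linalg.norm(b-a))
A('m1',(240,145),16,(267,338),(180,392))
A('m11',(258,148),20,(430,358),(312,382))
h=[px('m11',258+(u+.5)/20-.5,148+(v+.5)/20-.5,60) for u,v in ((95,367),(242,348))];print(np.degrees(np.arctan2(*(h[0]-h[1])[1::-1])))
# where true screw centre projects
for H in ([497.6,-83.7,73.5],[497.4,-83.9,73.5]):
  q=proj('m11',H);print((q-[258,148]+.5)*20-.5)
E
```

```text
m1 [497.8235021  -83.60116666  73.5       ] [490.12321041 -79.9933227   73.5       ] 154.89533984428158 8.50358924750022
m11 [497.75352503 -83.86710915  73.5       ] [496.72107082 -76.06733587  73.5       ] 97.54039288361614 7.86780941054287
93.28003037055758
[427.56265354 360.47549993]
[430.75392901 363.23765924]
```

arm_command(series=[[[0.1,1.3,0],6,8],[[0.2,2.6,0],12,8],[[0.3,3.9,0],17.1,8],[[0.45,5.2,0],17.1,8],[[0.6,6.5,0],17.1,8]])

```text
time: 25.28
ee_pos: [523.3, 208.1, 249.5]
orientation: [3.141, -0.0, 0.216]
force: [0.9, 0.2, -0.4]
finger_gap: 15.1
```

arm_command(series=[[[0.04,1.14,0],0,8],[[0.04,1.14,0],0,8],[[0.04,1.14,0],0,8],[[0.04,1.14,0],0,8]])

```text
time: 25.78
ee_pos: [525.0, 251.2, 249.5]
orientation: [3.141, 0.0, 0.217]
force: [-0.3, -0.4, -1.3]
finger_gap: 15.1
```

```bash
python3 - <<'E'
from h import *
s=arm.sense();print(s['ee_pos'],s['orientation'],s['force'],s['finger_gap'])
snap('wrist','r1')
E
```

```text
[524.96483218 251.17333829 249.48298208] [3.14122989e+00 5.88031206e-05 2.16814955e-01] [-0.26008433 -0.40118215 -1.26938248] 15.081547669355245
```

View pics/r1.png

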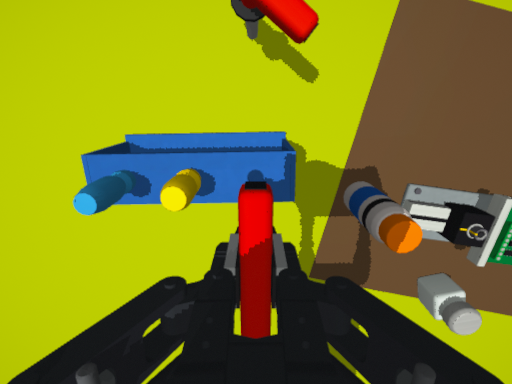

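arm_command(series=[[[-0.005,0.015,-0.6],0,8],[[-0.005,0.015,-1.05],0,8],[[-0.005,0.015,-1.05],0,8],[[-0.005,0.015,-1.05],0,8]])

```text
time: 26.32
ee_pos: [525.0, 252.9, 208.2]
orientation: [-3.142, -0.001, 0.219]
force: [-0.0, -0.2, -1.3]
finger_gap: 15.2
```

arm_command(series=[[[0,0,-0.15],0,8],[[0,0,-0.3],0,8],[[0,0,-0.45],0,8],[[0,0,-0.45],0,8]])

```text
time: 26.82
ee_pos: [524.0, 252.9, 188.5]
orientation: [3.142, 0.002, 0.219]
force: [-0.2, 0.1, -2.2]
finger_gap: 15.3
```

```bash
python3 - <<'E'
from h import *
snap('side','sr1');crop('sr1',120,140,260,270,5,'csr1')
E
```

```text
(no output)
```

View pics/csr1.png

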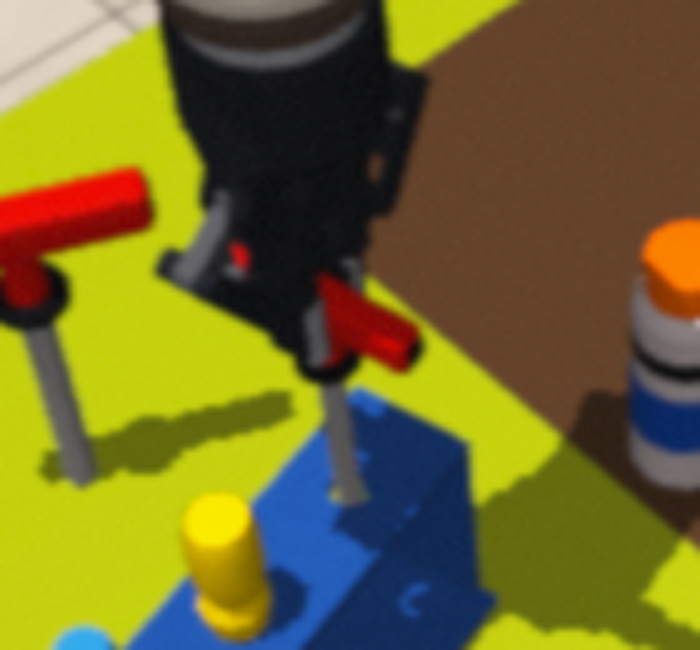

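arm_command(series=[[[0.005,-0.025,-0.2],0,8],[[0.005,-0.025,-0.5],0,8],[[0.005,-0.025,-0.9],0,8],[[0.005,-0.025,-1.3],0,8],[[0.005,-0.025,-1.3],0,8]])

```text
time: 27.5
ee_pos: [523.1, 251.6, 134.9]
orientation: [3.142, 0.005, 0.219]
force: [-0.1, -0.5, -1.5]
finger_gap: 15.7
```

arm_command(series=[[[0,0,-0.2],0,8],[[0,0,-0.5],0,8],[[0,0,-0.7],0,8],[[0,0,-0.76],0,8],[[0,0,-0.76],0,8]])

```text
time: 28.12
ee_pos: [524.7, 252.0, 107.0]
orientation: [-3.142, 0.0, 0.219]
force: [-0.3, 0.1, -1.4]
finger_gap: 14.9
```

arm_command(series=[[[0,0,-0.08],0,8],[[0,0,-0.14],0,8],[[0,0,-0.14],0,8]])

```text
time: 28.5
ee_pos: [524.6, 251.9, 101.2]
orientation: [3.142, 0.0, 0.219]
force: [0.3, -0.1, -2.4]
finger_gap: 15.2
```

arm_command(series=[[[0,0,-0.02],0,8],[[0,0,-0.03],0,8],[[0,0,-0.03],0,8]])

```text
time: 28.88
ee_pos: [524.9, 252.0, 100.6]
orientation: [-3.142, -0.0, 0.219]
force: [-0.7, 0.1, 0.7]
finger_gap: 15.1
```

Collar seated (z 100.6, the pick-up height, with the force changing sign). Opening the fingers to 30.

arm_command(series=[[[0,0,0],0,20],[[0,0,0],0,30],[[0,0,0],0,30],[[0,0,0],0,30]])

```text
time: 29.38
ee_pos: [524.8, 252.0, 100.3]
orientation: [-3.142, -0.0, 0.219]
force: [0.0, 0.2, 0.0]
finger_gap: 30.1
```

arm_command(series=[[[0,0,0.5],0,30],[[0,0,1.5],0,30],[[0,0,3],0,30],[[0,0,4],0,30],[[0,0,4],0,30]])

```text
time: 30.0
ee_pos: [527.1, 252.6, 265.1]
orientation: [-3.141, -0.009, 0.219]
force: [0.3, 0.1, -0.7]
finger_gap: 29.9
```

```bash
python3 - <<'E'
from h import *
s=arm.sense();print(s['ee_pos'],s['force'],s['finger_gap'],s['time'])
snap('wrist','r2');snap('side','sr2');snap('top','tr2')
c=load('r2');im=c['im'].astype(int)
m=(im[...,2]>90)&(im[...,1]<60)&(im[...,0]<60);m[:120]=0;m[:,:180]=0;m[:,340:]=0
v,u=np.nonzero(m);P=np.array([px('r2',a,b) for a,b in zip(u,v)])
T=P[(P[:,2]>160)&(P[:,2]<170)];print(np.median(T[:,2]),cv2.minAreaRect(T[:,:2].astype(np.float32)))
E
```

```text
[527.0600428  252.59648876 265.11583993] [ 0.25743708  0.05202802 -0.717541  ] 29.929070802234666 30.0
165.4236441754635 ((523.78369140625, 251.52508544921875), (88.44647979736328, 15.437410354614258), 12.937899589538574)
```

View pics/r2.png

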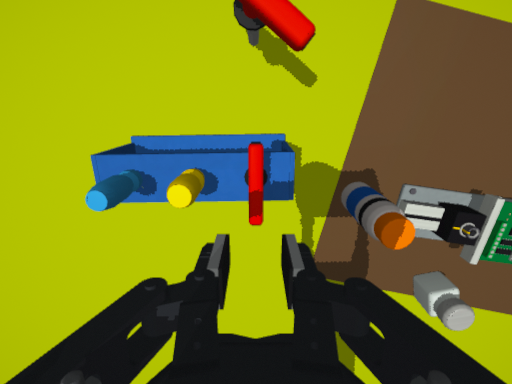

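View pics/sr2.png

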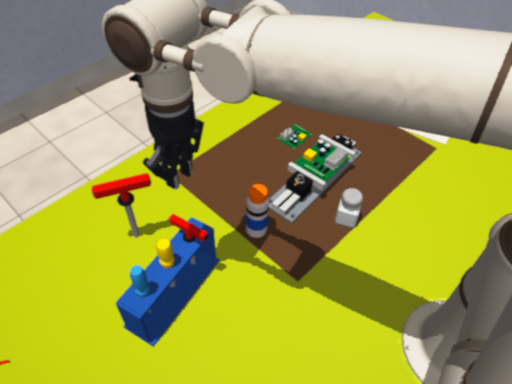

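View pics/tr2.png

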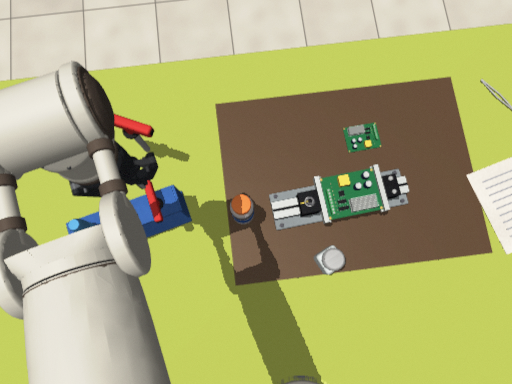

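The key hangs at its seated height with the bar top at 165.4. There is time left, so I'll check the screw mark and the board up close before handing in.

arm_command(series=[[[-0.1,-1.4,0],10,60],[[-0.2,-2.8,0],20,60],[[-0.35,-4.2,0],30,60],[[-0.5,-5.6,0],40,60],[[-0.6,-6.8,0],50,60]])

```text
time: 30.78
ee_pos: [499.8, -17.9, 258.2]
orientation: [-3.138, 0.001, 1.082]
force: [0.6, -0.3, 1.1]
finger_gap: 60.2
```

arm_command(series=[[[-0.12,-1.2,0],10,60],[[-0.12,-1.2,-0.8],20,60],[[-0.12,-1.2,-1.6],32,60],[[-0.12,-1.2,-2.4],32,60],[[-0.12,-1.2,-2.4],32,60]])

```text
time: 31.4
ee_pos: [493.2, -63.2, 160.0]
orientation: [-3.133, -0.004, 1.634]
force: [-0.2, -0.8, 0.5]
finger_gap: 60.0
```

arm_command(series=[[[0,0,0],0,60],[[0,0,0],0,60]])

```text
time: 31.65
ee_pos: [497.4, -64.7, 165.8]
orientation: [3.139, 0.001, 1.635]
force: [0.2, -0.1, 0.3]
finger_gap: 60.3
```

```bash
python3 - <<'E'
from h import *
s=arm.sense();print(s['ee_pos'],s['orientation'],s['finger_gap'],s['time'])
snap('wrist','v1');crop('v1',180,130,340,290,4.5,'cv1')
q=proj('v1',[497.6,-83.7,73.5]);print(q)
u,v=q.astype(int);crop('v1',u-22,v-22,u+22,v+22,15,'cv2');print(u-22,v-22)
E
```

```text
[497.38675937 -64.72638711 165.75073222] [3.13928602e+00 1.06967915e-03 1.63463340e+00] 60.26147454063419 31.65
[254.458845   202.09870238]
232 180
```

View pics/cv1.png

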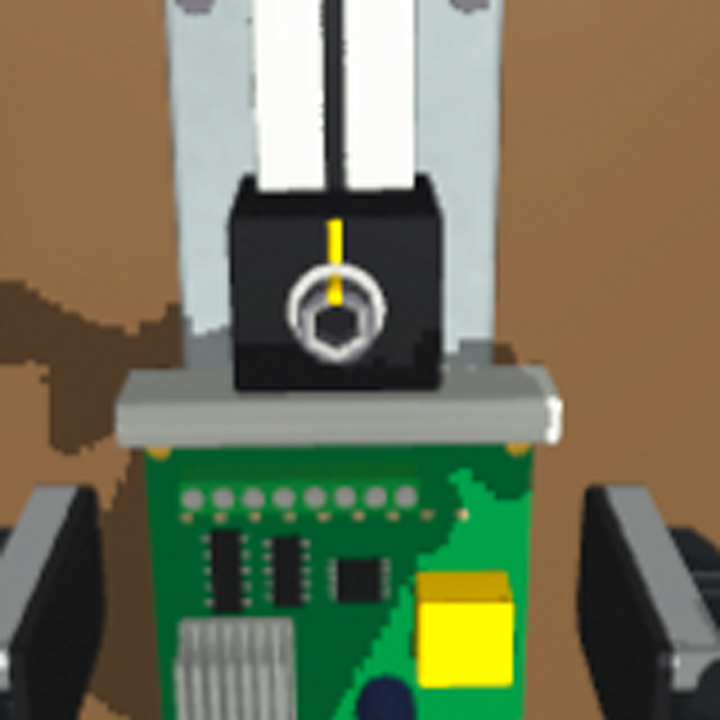

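View pics/cv2.png

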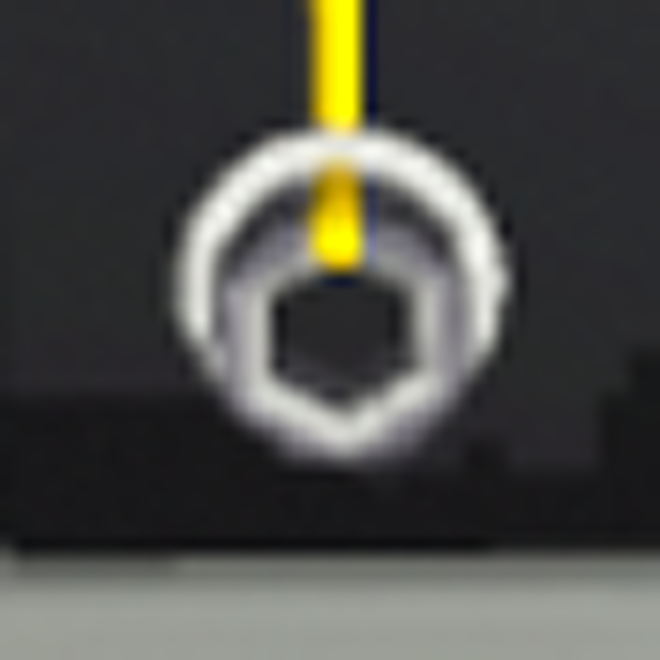

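The close view shows the screw's yellow mark at crop (338,245), directly in line with the jaw's yellow line at (340,60). The crossbar sits against the board edge. Handing in.

```bash
python3 - <<'E'
from h import *
print(ticket.close_job())
E
```

```text
the job is handed in; nothing more can be done
None
```

I did the whole job and handed it in at about 32 s of the 64 s allowed; the hand-in gives no verdict.

**What I did**
- **Clamping:** I pinched the jaw block by its sides and slid it about 39 mm, until it stopped moving and the resistance rose from 8 to about 15 N.
- **Tightening:** I took the smaller red T-key from the rack and lowered it to the floor of the socket (wrist force about 5 N upward). I then turned it clockwise until the screw's mark stopped moving.
- **Hanging the key back:** I put the key back in its own hole and moved the gripper clear.

**Last checks**
- **Screw:** in a close-up, its yellow mark lines up with the line on the jaw.
- **Board:** the jaw's crossbar is against one board edge. The top view, taken while the jaw was still gripped, shows the other edge at the stop.
- **Key:** it hangs at the same height as before, with the top of its bar at 165 mm.
- **Other objects:** the can, jar and other two tools looked untouched in the pictures; I did not measure them again.

**What disagreed or went wrong**
- **Height error:** the fingertips were about 40 mm higher than the reported tool position. My first grip closed on nothing above the jaw, so I worked from image depth after that.
- **Extra push:** I repeated a move by mistake while gripping the jaw, which briefly loaded the wrist to about 79 N (the limit is 120 N). I backed it off at once.
- **Tightness signal:** wrist torque showed no clear rise when the screw came up tight. I judged tightness from the mark standing still while the gripper turned on about 12° more (the key slipped in the grip), and from the close-up.

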